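# Clamp the batch paddle and trip the recessed slide switch

## Robot

A 7-joint arm with a two-finger parallel gripper is mounted at the origin on the work surface; the furniture and walls round the work are solid. World frame = base frame: x ahead of the robot, y to its left, z up, the work surface at z = 0. Lengths are in mm, angles in rad, forces in N, time in s.
With the tool pointing down it reaches from about 400 to 850 mm from the base axis. Payload 6.9 kg.
Tool frame: the origin (TCP) lies at the very end of the fingers, on their centre line; the grasp point (between the pads) lies arm.grip_depth behind it (arm.grip_depth is the distance from the TCP to the grasp point, in mm); x points along the fingers, z is the direction in which the jaws open and shut, and the axes are right-handed (so a half turn about x gives the same grasp; the last joint's range is limited). The gripper opens to 85 mm and grips with 20 to 120 N. Pads are 22 mm wide; open, the fingers measure 114 mm over their backs; the gripper's body (76 mm by 85 mm) begins 54 mm behind the grasp point. The pads swing forward as they close: fully open they stand 13 mm farther back than shut.
Start: joints at [1.369, 0.507, -0.238, 1.5, 0.126, 1.149, -0.155], TCP at [189.322, -595.623, 195.075] pointing down, gripper open.
Joint ranges: [-3.08, 3.08], [-0.24, 2.05], [-1.43, 1.35], [0, 2.5], [-1.52, 4.66], [0.17, 1.96], [-2.89, 2.89]. Speed limits (rad/s): [2.39, 2.39, 3.14, 3.14, 3.14, 3.14, 3.14].

## Interface

Orientations are given as a unit quaternion [x, y, z, w].
In Python, from cell import sensors, capture, camera_model, workorder, arm gives the robot as it stands. The module is installed in compiled form; this text tells all that it offers.
- The arm moves only by the tool arm_command, never from a script. Its argument "steps" is a list of rows, each a list of 2 entries, a list of its own where there are three numbers: the shift along the tool's x, y, z in m, then the turn about the tool's x in rad. In form: [[[x, y, z], turn], ...]. A call has exactly 10 rows; each row is the pose to reach, as a shift and turn from the pose commanded when the call began, along the tool's axes at that moment; what a row does not reach only later rows make up. A row lasts 1/8 s, in which the tool goes at most 62.5 mm and 10.7 degrees, less where a joint would pass 70% of its speed; a pose out of reach is approached as far as the arm can. A call with a gripper value outside its range is refused whole. "grip" is the finger opening in m, from 0 to 0.0854, set as the call begins (left out, the last holds). The fingers move at their own pace and stop on an object; "newtons" is the grip in N (left out, the last holds). Time passes only in rows, so rows that repeat a pose let the fingers close, or fill a call up. It gives the time, the measured TCP pose, the force and the opening at its end, in the units of the state.
- sensors.observe(): the state, without advancing time (a new reading comes with each control period).
- capture(name): name is "scene" or "side" or "wrist"; returns (picture, depth): 400x640x3 uint8, red, green, blue; 400x640 float32, mm along the optical axis (not along the pixel's ray), 0 where there is no reading.
- camera_model(name): a dict with "fov_y" (degrees; the focal length in pixels is half the picture's height over the tangent of half this angle, whatever the lens; pixels are square), "cx", "cy" (the principal point, pixels), "R" (3x3) and "t" (3): a world point X has camera coordinates R X + t. Camera axes: x right, y down, z forward; pixel columns grow to the right and rows downward; lengths in mm; the calibration is good to about 2 mm. A picture is of the moment at which its call begins: read the wrist's pose just before it. camera_model takes no time and is no camera call; for the wrist camera it gives the pose at the moment of the call.
- workorder.close_job(): hands the job in, once; it reports no verdict.
The state is a dict: "clock": time; "q": joint angles; "dq": joint speeds; "joint_torque": joint torques, N m; "eef_pos": TCP position; "tool_rot": TCP orientation; "force": force on the tool from outside, world axes, zero at the start; "ft_torque": the same for the moment, N m; "gripper_width": opening from 0.0 (shut) to 1.0 (fully open).
Only numpy, scipy, OpenCV 4.12 (cv2) and the standard library are available. Lean on these libraries where they do the work, as an engineer would, in place of code of your own. Each camera call takes 0.05 s, during which the arm holds its last target.

## Task

Get the wooden batch paddle ready to be written on: bring its blade in under the open jaw of the blue clamp, flat on the table, until it is fully home against the clamp's stop. Then slide the small red switch in the recess on top of the clamp all the way from the red mark to the green mark, so that the sprung jaw closes on the blade. Leave the date stamp and the sugar dredger standing where they are.

Things in the scene. Friction and masses are not known exactly. Their poses are not given: they have to be found in the camera images.
- paddle: Loose beech paddle, 0.06 kg, 10 mm thick, lying flat. Blade 80 x 60 mm, white paper panel on top; a handle 24 mm wide, best gripped at x = -70 mm. Origin: centre of the blade's underside; +x from the handle to the blade's front edge (x = +40 mm), handle x = -40 to -106 mm, z up. It slides easily on the table.
- clamp: Blue clamp fixed to the table. Origin on the table, in the middle of its stop face; +x points into the housing (the way the paddle goes in), y across, z up. Housing: x = 0 to 74 mm, 78 mm wide, 52 mm high. Paddle fully home: blade's front edge against the stop face at x = 0, so the paddle's origin at x = -40 mm, y within 3 mm, parallel.
- throat (a point): Mouth of the clamp's throat, on the table at clamp x = -45 mm. The paddle enters here toward clamp +x between two guide cheeks 14 mm high, inner faces at y = +-33 mm from x = 0 to -45 mm, flared outward to x = -58 mm. The open jaw stands over it, so keep fingers outside x = -75 mm.
- recess (a point): Centre of the floor of the thumb recess in the housing's top, at clamp x = 39 mm. Floor 46 mm above the table, 6 mm deep, 34 mm wide (clamp y = -17 to +17 mm), 58 mm long (clamp x = 10 to 68 mm). The nub slides in it along clamp x; a red dot beside it marks the nub's start, a green dot its end.
- nub_top (a point): Centre of the top of the red ridged switch nub: 10 mm long along the clamp's x, 14 mm wide, 6 mm tall, its top flush with the housing's top, 52 mm above the table. At its start it lies at clamp x = 49 to 51 mm, y = 0, with about 34 mm of free recess on its -x side where shut fingertips can dip in behind it.
- switch (a joint): Travel of the switch nub in m: 0 to 0.002 at the start (jaw held open), 0.012 at the green end stop, moving along the clamp's +x. It stays where it is left. It needs about 2 to 3 N; the jaw is let go at about 0.006 and cannot be set again.
- jaw (a joint): Angle of the sprung jaw in rad: 0 to 0.02 = held open, about 0.23 = closed on the 10 mm blade (pressing with 2 to 3 N), 0.40 = snapped shut with nothing in it.
- jaw_lip (a point): Middle of the underside of the jaw's rubber lip: 22 mm above the table when open, at clamp x = -48 mm.
- date_stamp: Date stamp with a green cap, 40 x 56 x 80 mm, standing loose to the left of the robot; not to be disturbed. Origin: centre of its underside.
- sugar_dredger: Steel sugar shaker, 70 mm across, 116 mm high, standing loose right of the bun heap; not to be disturbed. Origin: centre of its underside.

How it is judged:
By the outcome, as a careful person would: the job done as asked, in the order asked, and still so for the second after the job is handed in, with the robot touching nothing.
It also fails if it takes over 45 s, if anything falls off the work surface, if the arm or the gripper's body presses on something with over 40 N, if the wrist force passes 120 N, or if a joint passes its speed limit or range.

## Working session

There is one attempt and no reset: what is moved stays moved. The work goes in short steps, Python scripts to look and compute and a tool call to move; the robot and the scene stay as the last step left them, time stands still between calls to the robot, and variables do not carry over. Pictures are saved under pics/ and viewed, and the job is handed in when it is done.

Besides the shell and the picture viewer there is one more tool, called after "Call:" in YAML: its name, and indented under it one key for each argument. arm_command: Moves the arm, as the interface text tells. Its arguments: {"type":"object","properties":{"steps":{"type":"array"},"grip":{"type":"number"},"newtons":{"type":"number"}},"required":["steps"]}

```bash
mkdir -p pics; ls
python3 - <<'E'
from cell import sensors, capture, camera_model, workorder, arm
import cv2,numpy as np
s=sensors.observe(); print(s); print([a for a in dir(arm) if a[0]!='_'], arm.grip_depth)
for n in("scene","side","wrist"):
    m=camera_model(n); print(n,m)
    p,d=capture(n); cv2.imwrite(f"pics/{n}0.png",p[:,:,::-1]); np.save(f"pics/{n}0.npy",d)
    np.savez(f"pics/{n}0m.npz",**{k:np.array(v) for k,v in m.items()})
print(sensors.observe()['clock'])
E
```

```text
pics
{'clock': 0.0, 'q': array([ 1.36853147,  0.508333  , -0.23750395,  1.50112128,  0.12568105,
        1.14891114, -0.15475713]), 'dq': array([-7.99020474e-04, -9.81076649e-04, -1.52113776e-03, -9.99704845e-04,
        1.48050163e-03, -2.67871437e-04, -2.28112479e-05]), 'joint_torque': array([-1.43925801e-03, -6.20595002e+01, -2.18773484e+00, -2.49656439e+01,
        1.25292785e-02,  1.19313423e-02,  8.20048115e-06]), 'eef_pos': array([ 189.07807683, -595.11878438,  194.23599992]), 'tool_rot': array([ 0.41780929,  0.57125193, -0.41707924,  0.57022061]), 'force': array([ 0.01650187, -0.1184015 , -0.49488894]), 'ft_torque': array([-0.02022125, -0.00547005, -0.02657861]), 'gripper_width': 0.9972393706860985}
['MotionError', 'grip_depth'] 18.700000000000003
scene {'fov_y': 45.95201373958738, 'cx': 329.2259531307831, 'cy': 205.48011756932746, 'R': array([[-0.90884953, -0.41686998, -0.01455844],
       [-0.19782262,  0.46148983, -0.86480827],
       [ 0.36723118, -0.7831006 , -0.50189113]]), 't': array([ 444.27075206,   85.443709  , 1296.48224096])}
side {'fov_y': 52.27629915669539, 'cx': 314.8606241421023, 'cy': 197.6260767412171, 'R': array([[ 0.59844939,  0.80102554, -0.01471084],
       [ 0.51357918, -0.39766054, -0.76033053],
       [-0.6148941 ,  0.44746416, -0.64936975]]), 't': array([-332.25331548, -166.50693278, 1383.73138536])}
wrist {'fov_y': 65.34255886027026, 'cx': 316.54948259862107, 'cy': 205.3056370671251, 'R': array([[ 3.03004847e-01, -9.52988779e-01, -6.70078614e-04],
       [-9.04400420e-01, -2.87777581e-01,  3.15030068e-01],
       [-3.00412953e-01, -9.48496182e-02, -9.49081455e-01]]), 't': array([-625.62584374,  -40.06627272,  379.9392698 ])}
0.15
```

View pics/scene0.png

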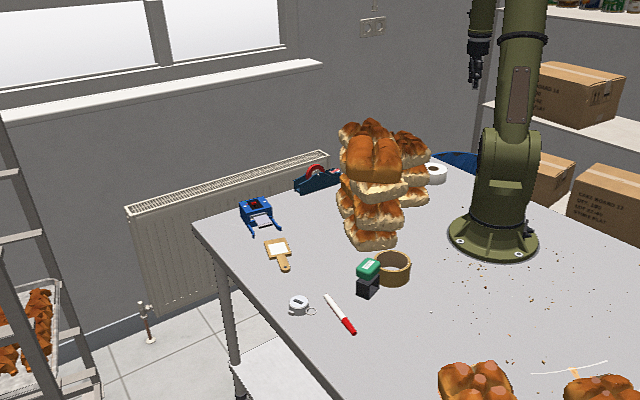

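View pics/side0.png

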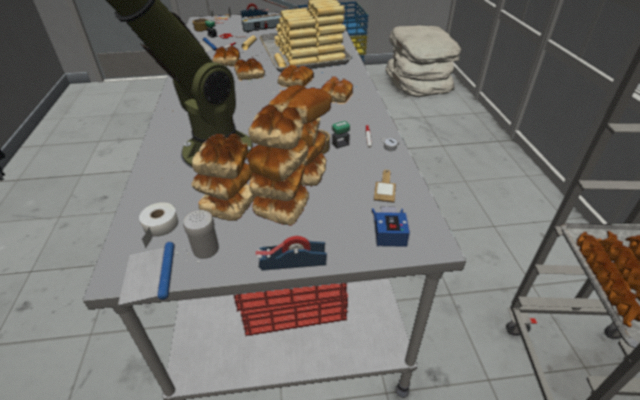

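View pics/wrist0.png

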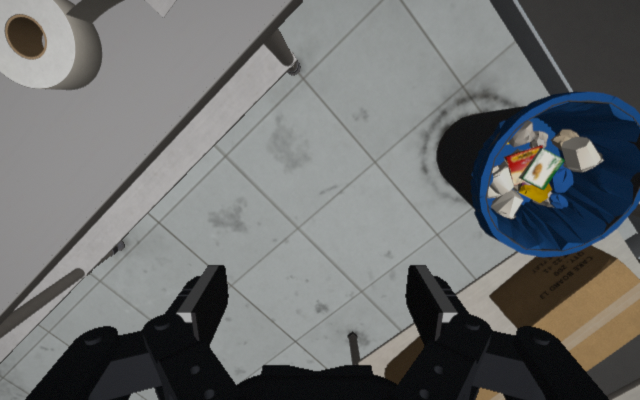

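Scene view: clamp near (258,213), paddle blade (278,248) with handle down to (285,268). Side view: clamp (391,228), paddle (385,188). A tall bun heap stands between them and the arm. I'll deproject these next.

```bash
cat > h.py <<'E'
import numpy as np,cv2
def K(m): f=200/np.tan(np.radians(float(m['fov_y']))/2); return f,float(m['cx']),float(m['cy'])
def ray(m,u,v):
    f,cx,cy=K(m); R=np.array(m['R']);t=np.array(m['t'])
    return -R.T@t, R.T@np.array([(u-cx)/f,(v-cy)/f,1.])
def onz(m,u,v,z):
    c,d=ray(m,u,v); return c+d*(z-c[2])/d[2]
def dep(m,u,v,D):
    c,d=ray(m,u,v); return c+d*D
def proj(m,X):
    f,cx,cy=K(m); p=np.array(m['R'])@np.array(X)+np.array(m['t']); return p[0]/p[2]*f+cx,p[1]/p[2]*f+cy
def crop(src,x0,y0,x1,y1,k,out):
    im=cv2.imread(src)[y0:y1,x0:x1]; cv2.imwrite(out,cv2.resize(im,None,fx=k,fy=k,interpolation=cv2.INTER_CUBIC))
def cloud(m,D):
    v,u=np.mgrid[0:400,0:640]; f,cx,cy=K(m)
    P=np.stack([(u-cx)/f*D,(v-cy)/f*D,D],-1); return (P-np.array(m['t']))@np.array(m['R'])
E
python3 - <<'E'
from h import *
for n,pts in (("scene",[(278,248),(285,268),(256,203),(258,215),(370,265),(372,180),(370,125),(370,240),(395,135),(388,265)]),("side",[(385,188),(386,175),(391,228),(342,132),(200,232),(285,200),(222,150),(285,105),(330,95),(200,215)])):
    m=np.load(f"pics/{n}0m.npz");D=np.load(f"pics/{n}0.npy"); C=cloud(m,D)
    for u,v in pts: print(n,u,v,D[v,u],C[v,u].round())
    # max height map of table objects
    ok=(D>0)
    P=C[ok]; 
    for x in range(100,900,50):
        print(x,[int(P[(P[:,0]>x)&(P[:,0]<x+50)&(P[:,1]>y)&(P[:,1]<y+50)][:,2].max(initial=-99)) for y in range(-400,500,50)])
crop("pics/scene0.png",190,180,310,280,6,"pics/sc1.png")
crop("pics/side0.png",340,110,440,260,4,"pics/si1.png")
E
```

```text
scene 278 248 1250.642 [505. 290.   8.]
scene 285 268 1177.7445 [447. 357.   7.]
scene 256 203 1382.0411 [649. 165.  47.]
scene 258 215 1358.585 [624. 195.  28.]
scene 370 265 1062.6711 [225. 352.  80.]
scene 372 180 1127.015 [278. 208. 217.]
scene 370 125 1277.419 [356.  14. 277.]
scene 370 240 1209.0928 [276. 211.  46.]
scene 395 135 1373.3154 [315. -89. 216.]
scene 388 265 1188.531 [217. 238.   3.]
100 [0, 2, 1, 2, 1, 2, 1, 13, 14, 10, 3, 1, 3, 2, 3, 2, 2, 3]
150 [3, 38, 40, 1, 2, 18, 18, 2, 2, 2, 3, 2, 49, 48, 49, 2, 2, 2]
200 [0, 40, 41, 40, 1, 210, 211, 190, 2, 114, 275, 277, 245, 49, 81, 81, 1, 16]
250 [-99, 40, 40, -99, -99, 219, 215, 209, 273, 282, 285, 284, 274, 1, 2, 76, 16, 15]
300 [-99, -99, -99, -99, -99, 218, 216, 284, 286, 281, 292, 292, 278, 1, 2, 1, 23, 26]
350 [-99, -99, -99, -99, -99, -99, -99, 291, 289, 281, 287, 280, 2, 2, 3, 1, 21, 26]
400 [-99, -99, -99, -99, -99, -99, -99, 194, 285, 271, 2, 2, 1, 1, 9, 11, 3, 1]
450 [-99, -99, -99, -99, -99, -2, 0, 55, 55, 1, 1, 1, 1, 10, 12, 10, 1, 1]
500 [-99, -99, -99, 0, 40, 47, 62, 1, 0, 1, 1, 8, 9, 12, 11, 2, 1, -99]
55
[... 1587 characters left out ...]
 193, 186, 3, 2, 3, 3, 12, 13, 12, 4, 3]
500 [-99, -99, 1, 3, 47, 58, 44, 2, 3, 2, 2, 2, 12, 14, 12, 3, 3, -99]
550 [-99, -99, -99, -1, 27, 68, 87, 78, 2, 2, 2, 46, 31, 12, 2, 3, 1, -99]
600 [-99, -99, -99, -99, -99, 1, 62, 51, 3, 2, 54, 55, 53, 15, 2, 2, -99, -99]
650 [-99, -99, -99, -99, -99, -99, -99, 1, 3, 3, 54, 54, 53, 2, 2, 0, -99, -99]
700 [-99, -99, -99, -99, -99, -99, -99, -99, -16, 3, 3, 54, 3, 3, 3, -99, -99, -99]
750 [-99, -99, -99, -99, -99, -99, -99, -99, -99, -99, 0, 3, 2, 3, 0, -99, -99, -99]
800 [-99, -99, -99, -99, -99, -99, -99, -99, -99, -99, -99, -99, 1, 1, -99, -99, -99, -99]
850 [-99, -99, -99, -99, -99, -99, -99, -99, -99, -99, -99, -99, -99, -99, -99, -99, -99, -99]
```

View pics/sc1.png

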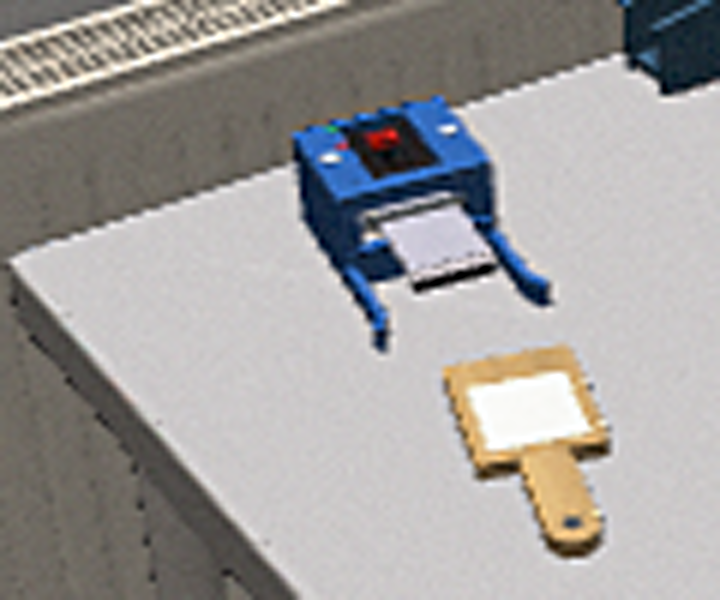

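View pics/si1.png

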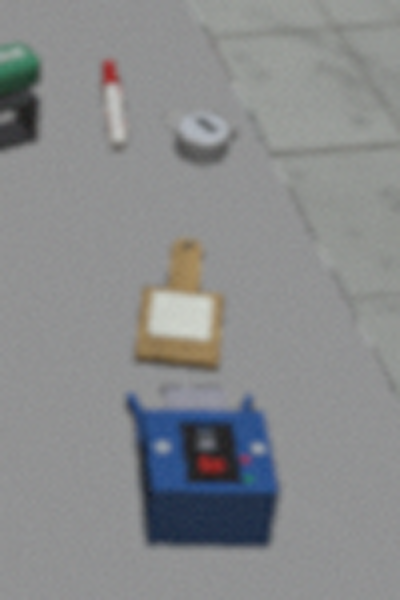

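Run:
```python
from h import *
from scipy.spatial.transform import Rotation as Ro
print(Ro.from_quat([ 0.41780929,  0.57125193, -0.41707924,  0.57022061]).as_matrix().round(3))
for n in("scene","side"):
    m=np.load(f"pics/{n}0m.npz");D=np.load(f"pics/{n}0.npy"); C=cloud(m,D)
    im=cv2.imread(f"pics/{n}0.png"); hsv=cv2.cvtColor(im,cv2.COLOR_BGR2HSV)
    reg=(C[...,0]>530)&(C[...,0]<760)&(C[...,1]>80)&(C[...,1]<300)&(D>0)
    P=C[reg&(C[...,2]>44)&(C[...,2]<60)]
    r=cv2.minAreaRect(P[:,:2].astype(np.float32)); print(n,len(P),"top z",np.median(P[:,2]),r)
    red=reg&(hsv[...,2]>120)&(hsv[...,1]>170)&((hsv[...,0]<8)|(hsv[...,0]>172))
    vv,uu=np.nonzero(red); print("red",uu.mean() if len(uu) else 0,vv.mean() if len(uu) else 0,C[red].mean(0).round(1), onz(m,uu.mean(),vv.mean(),52).round(1))
    reg=(C[...,0]>400)&(C[...,0]<600)&(C[...,1]>230)&(C[...,1]<400)&(C[...,2]>5)&(C[...,2]<20)&(D>0)&(hsv[...,0]<120)
    br=reg&(hsv[...,0]<30)|reg&(hsv[...,2]>200)
    P=C[reg]; r=cv2.minAreaRect(P[:,:2].astype(np.float32)); print("paddle",len(P),np.median(P[:,2]),r)
    c=P[:,:2].mean(0);w,V=np.linalg.eigh(np.cov(P[:,:2].T)); print(c,V[:,1],np.degrees(np.arctan2(V[1,1],V[0,1])))
m=np.load("pics/scene0m.npz")
def S(x,y): return (190+x/6,180+y/6)
for nm,x,y,z in(("front-left",443,370,10),("front-right",575,347,10),("rear right",607,440,10),("rear left",480,472,10),("handle end",572,552,10),("house fl",335,193,52),("house fr",492,158,52),("house bl",295,130,52),("house br",438,97,52),("lip mid",455,275,22),("nub",382,137,52),("cheekL",382,325,14),("cheekR",548,290,14)):
    print(nm,onz(m,*S(x,y),z).round(1))
```

```text
[[-0.001  0.953  0.303]
 [ 0.002  0.303 -0.953]
 [-1.    -0.    -0.002]]
scene 329 top z 48.59808444546004 ((646.0884399414062, 175.6400909423828), (77.5932846069336, 79.19227600097656), 50.922977447509766)
red 252.85714285714286 202.28571428571428 [657.7 167.1  48.3] [653.9 172.4  52. ]
paddle 528 8.162832045849473 ((503.6480407714844, 291.0664367675781), (72.70735168457031, 191.0300750732422), 55.07423400878906)
[496.47591575 301.98021837] [-0.70021059  0.71393637] 134.44390176488977
side 639 top z 50.3852262034811 ((650.1288452148438, 171.47938537597656), (78.45588684082031, 79.54739379882812), 51.2863655090332)
red 392.0 225.5 [661.3 161.7  51.7] [661.5 161.5  52. ]
paddle 477 9.289639948856362 ((493.23309326171875, 309.3644714355469), (63.82838821411133, 151.6309051513672), 42.55128860473633)
[507.06260916 291.49362955] [-0.68168971  0.7316414 ] 132.9758246350429
front-left [553.3 282.5  10. ]
front-right [507.7 242.6  10. ]
rear right [459.8 300.1  10. ]
rear left [498.5 342.1  10. ]
handle end [435.6 374.3  10. ]
house fl [641.6 228.1  52. ]
house fr [590.4 170.7  52. ]
house bl [692.9 185.2  52. ]
house br [646.1 129.1  52. ]
lip mid [579.2 227.7  22. ]
nub [650.  174.2  52. ]
cheekL [594.9 267.2  14. ]
cheekR [539.5 211.1  14. ]
```

```bash
cat > plan.py <<'E'
import numpy as np
from scipy.spatial.transform import Rotation as Ro
from cell import sensors
# NB shifts relative to the commanded pose; measured used as proxy
def rows(way, p=None, R=None):
    s=sensors.observe()
    p=s['eef_pos'] if p is None else p; R=Ro.from_quat(s['tool_rot']).as_matrix() if R is None else R
    az=np.degrees(np.arctan2(R[1,1],R[0,1]))
    print('t',s['clock'].__round__(2),'p',p.round(1),'tool y az',az.round(2),'tilt',R[2].round(3),'F',s['force'].round(1),'w',round(s['gripper_width'],3),'q',s['q'].round(2))
    for x,y,z,a in way:
        d=R.T@(np.array([x,y,z])-p)/1000; t=-np.radians((a-az+180)%360-180)
        print([list(d.round(3).tolist()),round(float(t),3)],end=',\n')
E
python3 - <<'E'
from plan import *
w=[(189+1,-595,195+61.25*i,17.6) for i in (1,2,3,4)]
for i in range(1,7):
    a=np.radians(-72.35+5.5*i); w.append((624*np.cos(a),624*np.sin(a),440,17.6+6.5*i))
rows(w)
E
```

```text
t 0.15 p [ 189.2 -595.3  194.5] tool y az 17.64 tilt [-1.    -0.    -0.001] F [ 0.4 -0.1  0.1] w 1.001 q [ 1.37  0.51 -0.24  1.5   0.13  1.15 -0.15]
[[-0.062, 0.001, -0.0], 0.001],
[[-0.123, 0.001, -0.0], 0.001],
[[-0.184, 0.001, -0.0], 0.001],
[[-0.246, 0.001, -0.0], 0.001],
[[-0.246, 0.06, -0.004], -0.113],
[[-0.246, 0.119, -0.012], -0.226],
[[-0.246, 0.177, -0.027], -0.34],
[[-0.245, 0.234, -0.046], -0.453],
[[-0.245, 0.288, -0.071], -0.567],
[[-0.245, 0.34, -0.102], -0.68],
```

Call:
arm_command:
  steps:
    - [[-0.06,0,0],0]
    - [[-0.12,0,0],0]
    - [[-0.18,0,0],0]
    - [[-0.24,0,0],0]
    - [[-0.25,0.06,-0.004],-0.113]
    - [[-0.25,0.119,-0.012],-0.226]
    - [[-0.25,0.177,-0.027],-0.34]
    - [[-0.25,0.234,-0.046],-0.453]
    - [[-0.25,0.288,-0.071],-0.567]
    - [[-0.25,0.34,-0.102],-0.68]
  grip: 0.05

```text
clock: 1.4
eef_pos: [483.7, -394.2, 444.3]
tool_rot: [0.202, 0.678, -0.202, 0.677]
force: [0.2, 0.1, -0.0]
gripper_width: 0.583
```

Run:
```python
from plan import *
w=[]
s=sensors.observe();p=s['eef_pos'];r=np.hypot(*p[:2]);a0=np.degrees(np.arctan2(p[1],p[0]));print(r,a0)
for i in range(1,11):
    a=np.radians(a0+5.6*i); w.append((620*np.cos(a),620*np.sin(a),440,56.6+6.6*i))
rows(w)
```

```text
623.9737490591231 -39.17877094208249
t 1.4 p [ 483.7 -394.2  444.3] tool y az 56.79 tilt [-1.     0.    -0.001] F [ 0.2  0.1 -0. ] w 0.583 q [ 0.86  0.46 -0.44  0.93  0.2   1.79 -0.08]
[[0.004, 0.061, -0.001], -0.112],
[[0.004, 0.121, -0.003], -0.227],
[[0.004, 0.181, -0.012], -0.342],
[[0.004, 0.24, -0.026], -0.457],
[[0.004, 0.297, -0.046], -0.573],
[[0.004, 0.352, -0.071], -0.688],
[[0.004, 0.405, -0.102], -0.803],
[[0.005, 0.454, -0.138], -0.918],
[[0.005, 0.499, -0.178], -1.033],
[[0.005, 0.54, -0.222], -1.149],
```

Call:
arm_command:
  steps:
    - [[0,0.061,-0.001],-0.112]
    - [[0,0.121,-0.003],-0.227]
    - [[0,0.181,-0.012],-0.342]
    - [[0,0.24,-0.026],-0.457]
    - [[0,0.297,-0.046],-0.573]
    - [[0,0.352,-0.071],-0.688]
    - [[0,0.405,-0.102],-0.803]
    - [[0,0.454,-0.138],-0.918]
    - [[0,0.499,-0.178],-1.033]
    - [[0,0.54,-0.222],-1.149]

```text
clock: 2.65
eef_pos: [594.1, 179.3, 444.4]
tool_rot: [-0.199, 0.679, 0.199, 0.678]
force: [0.3, 0.7, -0.0]
gripper_width: 0.586
```

Run:
```python
from plan import *
w=[(570,225,440,128),(540,275,420,132),(520,310,370,134),(510,325,310,134),(510,330,270,134)]+[(510,330,260,134)]*5
rows(w)
```

```text
t 2.65 p [594.1 179.3 444.4] tool y az 122.63 tilt [-1.     0.    -0.001] F [ 0.3  0.7 -0. ] w 0.586 q [ 0.02  0.49 -0.75  0.93  0.34  1.82 -0.01]
[[0.004, 0.051, 0.004], -0.094],
[[0.024, 0.11, 0.006], -0.163],
[[0.074, 0.15, 0.008], -0.198],
[[0.134, 0.168, 0.008], -0.198],
[[0.174, 0.172, 0.011], -0.198],
[[0.184, 0.172, 0.011], -0.198],
[[0.184, 0.172, 0.011], -0.198],
[[0.184, 0.172, 0.011], -0.198],
[[0.184, 0.172, 0.011], -0.198],
[[0.184, 0.172, 0.011], -0.198],
```

Call:
arm_command:
  steps:
    - [[0.004,0.051,0.004],-0.094]
    - [[0.024,0.105,0.006],-0.163]
    - [[0.074,0.14,0.008],-0.2]
    - [[0.134,0.16,0.01],-0.2]
    - [[0.18,0.17,0.01],-0.2]
    - [[0.184,0.172,0.01],-0.2]
    - [[0.184,0.172,0.01],-0.2]
    - [[0.184,0.172,0.01],-0.2]
    - [[0.184,0.172,0.01],-0.2]
    - [[0.184,0.172,0.01],-0.2]

```text
clock: 3.9
eef_pos: [511.0, 328.1, 261.9]
tool_rot: [-0.264, 0.656, 0.264, 0.656]
force: [-0.2, 0.1, -0.4]
gripper_width: 0.583
```

```bash
cat > shot.py <<'E'
import sys
from cell import *
from cell import sensors, capture, camera_model
import cv2,numpy as np
def shot(n,tag):
    m=camera_model(n); p,d=capture(n); cv2.imwrite(f"pics/{n}{tag}.png",p[:,:,::-1]); np.save(f"pics/{n}{tag}.npy",d)
    np.savez(f"pics/{n}{tag}m.npz",**{k:np.array(v) for k,v in m.items()}); return m,p,d
if __name__=="__main__":
    for n in sys.argv[2:]: shot(n,sys.argv[1])
    s=sensors.observe(); print(s['clock'],s['eef_pos'],s['tool_rot'],s['q'])
E
sed -i '/^from cell import \*/d' shot.py
python3 shot.py 1 wrist
```

```text
3.95 [510.88458235 328.11942644 261.64012885] [-0.26407349  0.65564066  0.26414329  0.65622316] [-0.13881542  0.51559875 -0.80518758  1.4314874   0.37314625  1.35073908
 -0.19384217]
```

View pics/wrist1.png

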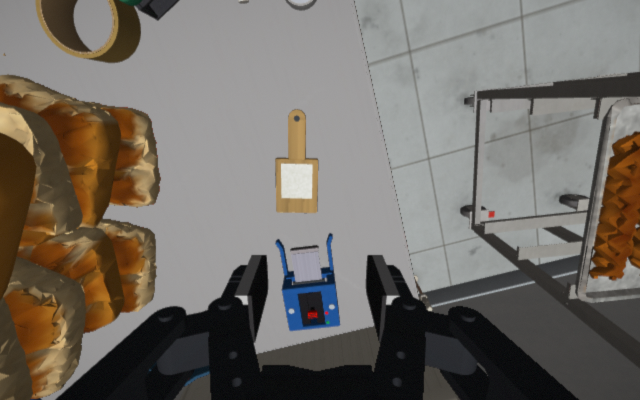

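The wrist view shows paddle and clamp together: handle end (297,110), blade front edge y≈212, clamp (307,285), red nub (312,314).

Run:
```python
from h import *
crop("pics/wrist1.png",260,100,335,220,5,"pics/wc1.png")
crop("pics/wrist1.png",260,220,355,340,5,"pics/wc2.png")
```

```text
(no output)
```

View pics/wc1.png

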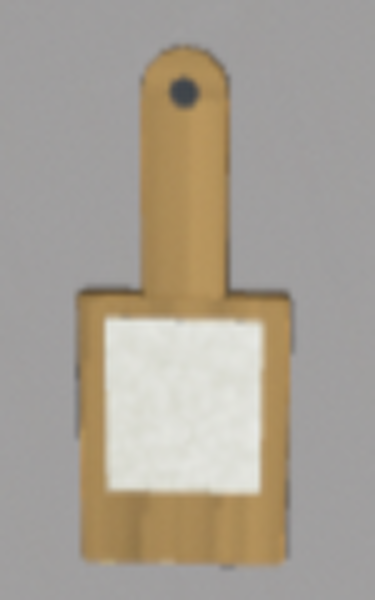

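View pics/wc2.png

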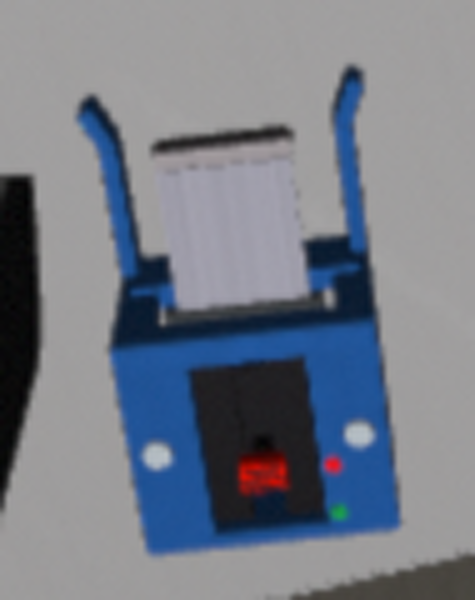

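```bash
cat > meas.py <<'E'
from h import *
m=np.load("pics/wrist1m.npz");D=np.load("pics/wrist1.npy")
A=lambda L,z,ox,oy:np.array([onz(m,ox+x/5,oy+y/5,z)[:2] for x,y in L])
pc=A([(78,292),(291,294),(286,566),(83,564)],10,260,100); print("paddle corners",pc.round(1), [np.linalg.norm(pc[i]-pc[(i+1)%4]).round(1) for i in range(4)])
pd=(pc[3]-pc[0]+pc[2]-pc[1]);pd/=np.linalg.norm(pd); print("paddle c",pc.mean(0).round(1),"az",np.degrees(np.arctan2(pd[1],pd[0])))
he=A([(185,43),(142,150),(228,150),(142,270),(228,270)],10,260,100); print("handle end",((he[0]-pc.mean(0))@pd).round(1),he.round(1)); 
mid1=he[1:3].mean(0)
n=np.array([-pd[1],pd[0]]); print("lateral handle",[((h-pc.mean(0))@n).round(1) for h in he])
hc=A([(112,350),(373,318),(398,524),(150,553)],52,260,220); print("housing",hc.round(1),[np.linalg.norm(hc[i]-hc[(i+1)%4]).round(1) for i in range(4)])
cd=(hc[3]-hc[0]+hc[2]-hc[1]);cd/=np.linalg.norm(cd)
e=hc[0]-hc[1]; e2=hc[3]-hc[2]; w=e+e2; print("clamp az",np.degrees(np.arctan2(cd[1],cd[0])),"from width",np.degrees(np.arctan2(w[1],w[0]))-90, np.degrees(np.arctan2(w[1],w[0]))+90)
o=hc.mean(0)-37*cd; cn=np.array([-cd[1],cd[0]]); print("clamp origin",o.round(1))
for nm,L,z in (("recess",[(190,372),(303,358),(326,520),(216,532)],52),("nub",[(263,474)],52),("lip",[(222,132)],26),("cheekL in",[(98,118),(135,270)],14),("cheekR in",[(340,105),(352,245)],14)):
    for q in A(L,z,260,220): print(nm,q.round(1),"clamp xy",((q-o)@cd).round(1),((q-o)@cn).round(1))
C=cloud(m,D); print("z top",C[220+85,260+8:260+70:6,2].round(1) if 0 else [C[220+y//5,260+x//5,2].round(1) for x,y in((150,400),(350,400),(180,520),(370,500))],[C[100+y//5,260+x//5,2].round(1) for x,y in((185,400),(185,200),(185,550),(20,300))])
E
python3 meas.py
```

```text
paddle corners [[467.2 292.5]
 [510.2 333. ]
 [564.7 274.3]
 [521.4 233.5]] [np.float64(59.0), np.float64(80.2), np.float64(59.5), np.float64(80.1)]
paddle c [515.9 283.3] az -47.28310724801013
handle end -106.3 [[443.9 361.5]
 [454.2 333.2]
 [470.9 349.3]
 [475.9 309.3]
 [493.  325.7]]
lateral handle [np.float64(0.1), np.float64(-11.4), np.float64(11.7), np.float64(-11.7), np.float64(12.0)]
housing [[599.6 165.4]
 [646.5 225.1]
 [702.3 179.7]
 [655.6 120.2]] [np.float64(75.9), np.float64(71.9), np.float64(75.7), np.float64(72.0)]
clamp az -39.00089296386462 from width -218.13053859566762 -38.130538595667616
clamp origin [622.2 195.9]
recess [620.9 175.5] clamp xy 11.7 -16.7
recess [641.2 201.6] clamp xy 11.2 16.4
recess [685.6 165.8] clamp xy 68.2 16.5
recess [664.7 139.7] clamp xy 68.4 -16.9
nub [660.6 164.6] clamp xy 49.5 -0.2
lip [583.  228.1] clamp xy -50.8 0.4
cheekL in [556.6 201.2] clamp xy -54.3 -37.2
cheekL in [599.6 170.3] clamp xy -1.5 -34.2
cheekR in [606.1 254.6] clamp xy -49.5 35.5
cheekR in [642.1 223.3] clamp xy -1.8 33.8
z top [np.float64(51.1), np.float64(52.0), np.float64(50.8), np.float64(52.8)] [np.float64(10.9), np.float64(10.2), np.float64(11.1), np.float64(-0.9)]
```

Run:
```python
from plan import *
g=(468.4,334.7); a=132.7
rows([(490,332,210,a),(*g,160,a),(*g,110,a),(*g,65,a),(*g,35,a),(*g,20,a),(*g,10,a),(*g,5,a),(*g,3,a),(*g,3,a)])
```

```text
t 3.95 p [510.9 328.1 261.6] tool y az 133.86 tilt [-1.    -0.     0.001] F [-1.3 -0.4  1.2] w 0.586 q [-0.14  0.52 -0.81  1.43  0.37  1.35 -0.19]
[[0.052, 0.017, -0.012], 0.02],
[[0.102, 0.034, -0.026], 0.02],
[[0.152, 0.034, -0.026], 0.02],
[[0.197, 0.034, -0.026], 0.02],
[[0.227, 0.034, -0.026], 0.02],
[[0.242, 0.034, -0.026], 0.02],
[[0.252, 0.034, -0.026], 0.02],
[[0.257, 0.034, -0.026], 0.02],
[[0.259, 0.034, -0.026], 0.02],
[[0.259, 0.034, -0.026], 0.02],
```

Call:
arm_command:
  steps:
    - [[0.052,0.017,-0.012],0.02]
    - [[0.102,0.034,-0.026],0.02]
    - [[0.152,0.034,-0.026],0.02]
    - [[0.197,0.034,-0.026],0.02]
    - [[0.227,0.034,-0.026],0.02]
    - [[0.242,0.034,-0.026],0.02]
    - [[0.25,0.034,-0.026],0.02]
    - [[0.254,0.034,-0.026],0.02]
    - [[0.257,0.034,-0.026],0.02]
    - [[0.257,0.034,-0.026],0.02]

```text
clock: 5.2
eef_pos: [468.6, 334.8, 4.5]
tool_rot: [-0.258, 0.658, 0.258, 0.659]
force: [-0.3, -0.3, -1.0]
gripper_width: 0.589
```

```bash
python3 shot.py 2 wrist; python3 -c "
from plan import *
rows([(468.4,334.7,2,132.7)])"
```

```text
5.25 [468.56630486 334.74549652   4.58206006] [-0.25758541  0.6582489   0.25765064  0.65876725] [-0.26220578  0.71766507 -0.65049075  1.85207771  0.60364005  0.77807554
 -0.49312202]
t 5.25 p [468.6 334.7   4.6] tool y az 132.73 tilt [-1.    -0.     0.001] F [-0.5  0.5 -0.1] w 0.585 q [-0.26  0.72 -0.65  1.85  0.6   0.78 -0.49]
[[0.003, 0.0, -0.0], 0.001],
```

View pics/wrist2.png

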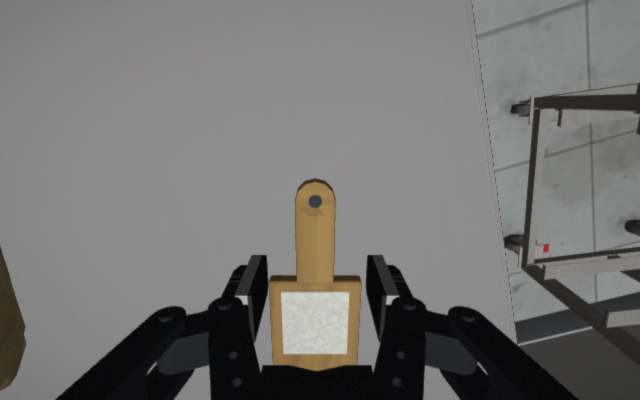

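Run:
```python
from h import *
m=np.load("pics/wrist2m.npz");D=np.load("pics/wrist2.npy");C=cloud(m,D)
g=np.array([468.6,334.7]);y=np.array([np.cos(np.radians(132.7)),np.sin(np.radians(132.7))]);z=np.array([y[1],-y[0]])
for z0 in (4.6,23): print(z0,[np.round(proj(m,[*(g+a*y+b*z),z0])) for a in(-11,0,11) for b in (-25,0,25)])
# tape: handle end & blade rear shoulder in pixels
for u,v in((315,180),(274,277),(356,277),(299,230),(333,230)):
    q=onz(m,u,v,10)[:2]-g; print(u,v,"along y",(q@y).round(1),"lat",(q@z).round(1))
for u,v in((255,260),(262,262),(245,300),(375,262),(390,305)): print(u,v,C[v,u].round(1), ((C[v,u,:2]-g)@y).round(1),((C[v,u,:2]-g)@z).round(1))
```

```text
4.6 [array([277., 252.]), array([316., 252.]), array([356., 252.]), array([276., 236.]), array([316., 236.]), array([356., 236.]), array([275., 220.]), array([316., 220.]), array([357., 220.])]
23 [array([273., 267.]), array([316., 267.]), array([359., 267.]), array([272., 250.]), array([316., 250.]), array([360., 250.]), array([271., 232.]), array([316., 232.]), array([361., 232.])]
315 180 along y 37.3 lat -0.7
274 277 along y -25.7 lat -26.7
356 277 along y -25.7 lat 25.2
299 230 along y 6.5 lat -10.4
333 230 along y 6.5 lat 10.1
255 260 [441.1 322.5  53.2] 9.7 -28.5
262 262 [414.4 393.4 183. ] 79.9 -0.0
245 300 [443.4 321.7  81. ] 7.5 -27.3
375 262 [482.  360.1  54.9] 9.6 27.1
390 305 [486.3 357.7  80.5] 4.9 28.6
```

```bash
python3 shot.py 3 scene side
python3 - <<'E'
from h import *
m=np.load("pics/scene3m.npz");print(proj(m,[468.6,334.7,4.6]),proj(m,[468.6,334.7,54]))
u,v=map(int,proj(m,[468.6,334.7,30]))
crop("pics/scene3.png",u-60,v-70,u+60,v+30,6,"pics/sc3.png")
m=np.load("pics/side3m.npz");u,v=map(int,proj(m,[468.6,334.7,30]));print(u,v,proj(m,[468.6,334.7,4.6]))
crop("pics/side3.png",u-60,v-50,u+60,v+40,6,"pics/si3.png")
E
```

```text
5.35 [468.54644381 334.75086363   4.52148326] [-0.25757937  0.65826221  0.25767003  0.65874873] [-0.26221582  0.71775616 -0.65047584  1.85212041  0.6036823   0.77798305
 -0.49314768]
(np.float64(281.74292616311453), np.float64(261.5881874069346)) (np.float64(280.45704209494323), np.float64(245.6800193607937))
386 170 (np.float64(385.7908338437957), np.float64(177.143022344811))
```

View pics/sc3.png

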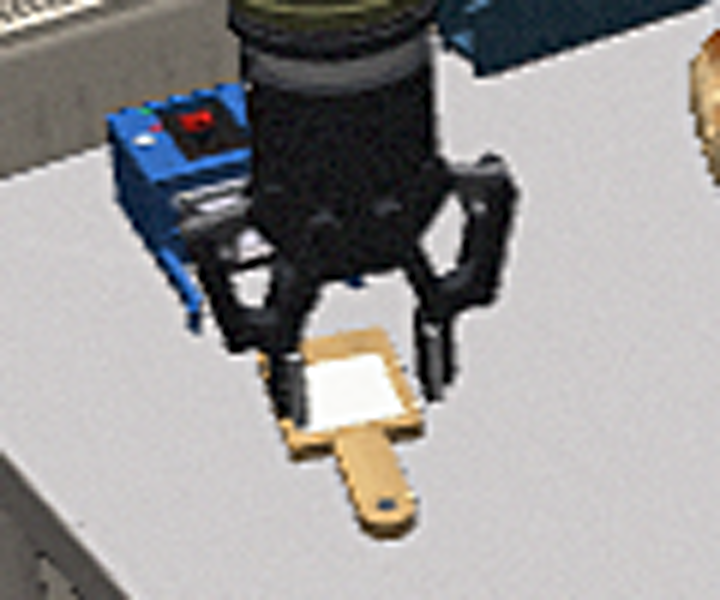

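View pics/si3.png

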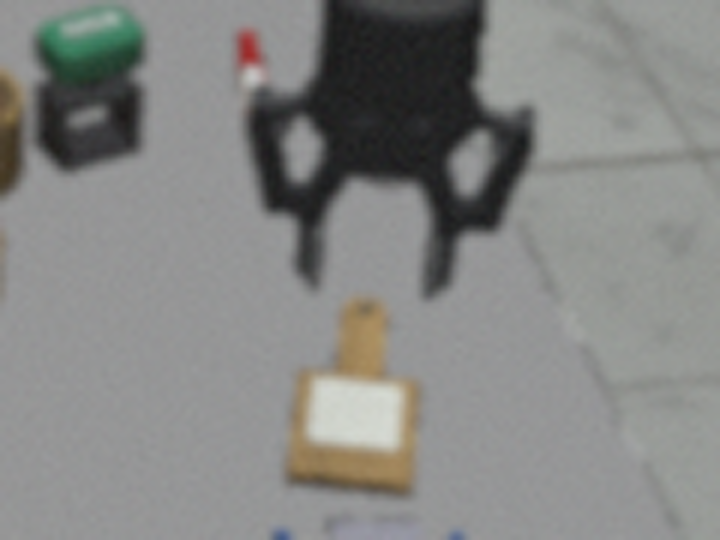

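The cameras disagree with the reported TCP height of 4.6 mm. In all three views the fingertips hang well above the handle. I'll triangulate the tips.

Run:
```python
from h import *
ms=np.load("pics/scene3m.npz");mi=np.load("pics/side3m.npz");mw=np.load("pics/wrist2m.npz")
us,vs=map(int,proj(ms,[468.6,334.7,30]));ui,vi=map(int,proj(mi,[468.6,334.7,30]))
S=lambda x,y:(us-60+x/6,vs-70+y/6)
I=lambda x,y:(ui-60+x/6,vi-50+y/6)
def tri(*rs):
    A=np.zeros((3,3));b=np.zeros(3)
    for c,d in rs:
        d=d/np.linalg.norm(d);P=np.eye(3)-np.outer(d,d);A+=P;b+=P@c
    X=np.linalg.solve(A,b); return X,[np.linalg.norm((np.eye(3)-np.outer(d,d)/(d@d))@(X-c)).round(1) for c,d in rs]
# finger toward dredger side/left
for nm,a,b in(("F1",(292,420),(433,293)),("F2",(437,395),(312,288))):
    print(nm,tri(ray(ms,*S(*a)),ray(mi,*I(*b))))
print("mid",tri(ray(ms,*S(364,408)),ray(mi,*I(372,290))))
D=np.load("pics/scene3.npy");C=cloud(ms,D)
for x,y in((292,412),(437,385),(292,380),(437,350)):
    u,v=S(x,y);print(C[int(round(v)),int(round(u))].round(1))
D=np.load("pics/wrist2.npy");C=cloud(mw,D)
for v in range(250,330,10): print(v,[ (u,D[v,u].round(0),C[v,u].round(0).tolist()) for u in (250,260,378)])
```

```text
F1 (array([490.48996308, 356.74228022,  39.33837578]), [np.float64(2.1), np.float64(2.1)])
F2 (array([446.43699058, 314.73708484,  36.5126199 ]), [np.float64(3.6), np.float64(3.6)])
mid (array([468.43173216, 336.03782243,  37.94333295]), [np.float64(2.5), np.float64(2.5)])
[482.1 363.5  49.8]
[436.9 322.5  51. ]
[481.  362.6  67.6]
[435.  323.9  70.5]
250 [(250, np.float32(203.0), [445.0, 296.0, -1.0]), (260, np.float32(204.0), [450.0, 301.0, -1.0]), (378, np.float32(204.0), [507.0, 353.0, -1.0])]
260 [(250, np.float32(146.0), [440.0, 320.0, 52.0]), (260, np.float32(145.0), [443.0, 324.0, 53.0]), (378, np.float32(145.0), [483.0, 362.0, 54.0])]
270 [(250, np.float32(137.0), [441.0, 322.0, 62.0]), (260, np.float32(138.0), [444.0, 324.0, 61.0]), (378, np.float32(137.0), [482.0, 360.0, 62.0])]
280 [(250, np.float32(129.0), [442.0, 323.0, 70.0]), (260, np.float32(138.0), [447.0, 322.0, 63.0]), (378, np.float32(129.0), [481.0, 359.0, 71.0])]
290 [(250, np.float32(122.0), [443.0, 324.0, 78.0]), (260, np.float32(139.0), [450.0, 318.0, 63.0]), (378, np.float32(126.0), [482.0, 357.0, 74.0])]
300 [(250, np.float32(119.0), [445.0, 323.0, 81.0]), (260, np.float32(138.0), [453.0, 315.0, 65.0]), (378, np.float32(126.0), [485.0, 354.0, 75.0])]
310 [(250, np.float32(121.0), [448.0, 319.0, 81.0]), (260, np.float32(138.0), [456.0, 312.0, 67.0]), (378, np.float32(126.0), [487.0, 352.0, 77.0])]
320 [(250, np.float32(122.0), [450.0, 316.0, 82.0]), (260, np.float32(138.0), [459.0, 309.0, 68.0]), (378, np.float32(127.0), [490.0, 348.0, 77.0])]
```

Tip midpoint comes out at about (468,336,38–45). The xy matches, but the true tips are some 35–45 mm above the reported TCP. I'll descend carefully, watching force and pictures.

Call:
arm_command:
  steps:
    - [[0.005,0,0],0]
    - [[0.01,0,0],0]
    - [[0.015,0,0],0]
    - [[0.02,0,0],0]
    - [[0.023,0,0],0]
    - [[0.025,0,0],0]
    - [[0.025,0,0],0]
    - [[0.025,0,0],0]
    - [[0.025,0,0],0]
    - [[0.025,0,0],0]

```text
clock: 6.6
eef_pos: [468.4, 334.6, -20.8]
tool_rot: [-0.258, 0.658, 0.258, 0.659]
force: [0.3, -0.9, -0.2]
gripper_width: 0.587
```

```bash
python3 shot.py 4 scene wrist side
python3 - <<'E'
from h import *
crop("pics/scene4.png",221,186,341,286,6,"pics/sc4.png")
m=np.load("pics/wrist4m.npz");C=cloud(m,np.load("pics/wrist4.npy"))
for v in range(235,300,5): print(v,[C[v,u].round(0).tolist() for u in (250,260,378,385)])
E
```

```text
6.75 [468.32864236 334.6030219  -20.85979953] [-0.25763699  0.65848461  0.25764764  0.65851264] [-0.28071212  0.75052689 -0.62139057  1.86958607  0.63787307  0.72986401
 -0.52188133]
235 [[435.0, 317.0, -0.0], [439.0, 321.0, -0.0], [487.0, 365.0, -1.0], [489.0, 368.0, -0.0]]
240 [[437.0, 314.0, -2.0], [441.0, 319.0, 1.0], [489.0, 363.0, 0.0], [492.0, 365.0, -2.0]]
245 [[439.0, 312.0, -1.0], [443.0, 316.0, -0.0], [491.0, 361.0, 0.0], [494.0, 363.0, -1.0]]
250 [[441.0, 310.0, -1.0], [445.0, 314.0, -1.0], [494.0, 359.0, -1.0], [496.0, 361.0, -0.0]]
255 [[443.0, 307.0, -1.0], [442.0, 323.0, 23.0], [484.0, 362.0, 22.0], [498.0, 359.0, -0.0]]
260 [[439.0, 320.0, 27.0], [442.0, 324.0, 28.0], [483.0, 361.0, 27.0], [501.0, 357.0, -1.0]]
265 [[440.0, 321.0, 31.0], [443.0, 324.0, 32.0], [483.0, 361.0, 32.0], [485.0, 363.0, 32.0]]
270 [[441.0, 321.0, 36.0], [444.0, 324.0, 36.0], [481.0, 360.0, 38.0], [484.0, 362.0, 36.0]]
275 [[441.0, 322.0, 40.0], [445.0, 323.0, 37.0], [482.0, 359.0, 40.0], [484.0, 361.0, 40.0]]
280 [[442.0, 323.0, 45.0], [447.0, 321.0, 37.0], [481.0, 359.0, 45.0], [483.0, 361.0, 45.0]]
285 [[442.0, 323.0, 48.0], [448.0, 320.0, 38.0], [481.0, 358.0, 47.0], [483.0, 360.0, 48.0]]
290 [[443.0, 324.0, 53.0], [450.0, 318.0, 39.0], [481.0, 357.0, 49.0], [481.0, 360.0, 53.0]]
295 [[443.0, 324.0, 55.0], [451.0, 316.0, 39.0], [484.0, 355.0, 48.0], [482.0, 359.0, 55.0]]
```

View pics/sc4.png

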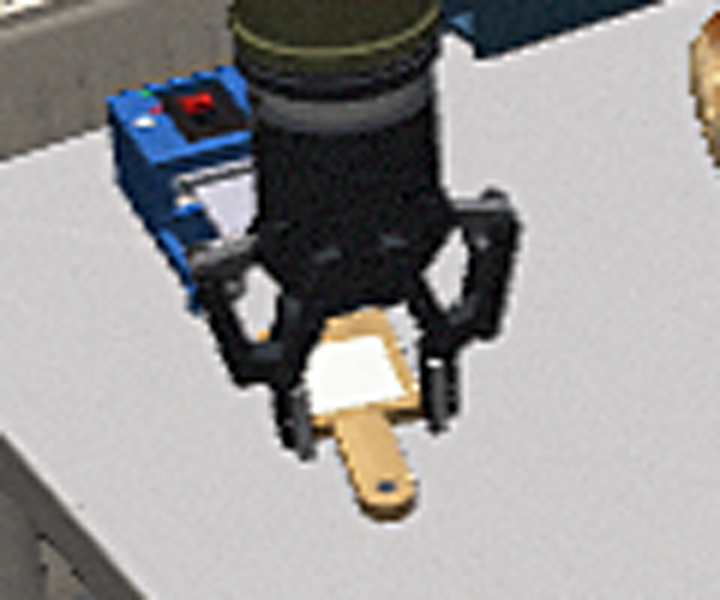

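View pics/wrist4.png

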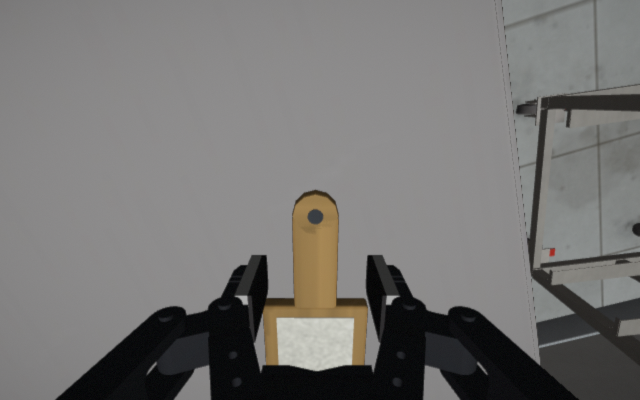

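Call:
arm_command:
  steps:
    - [[0.003,0,0],0]
    - [[0.006,0,0],0]
    - [[0.009,0,0],0]
    - [[0.011,0,0],0]
    - [[0.012,0,0],0]
    - [[0.013,0,0],0]
    - [[0.013,0,0],0]
    - [[0.013,0,0],0]
    - [[0.013,0,0],0]
    - [[0.013,0,0],0]
  grip: 0.036

```text
clock: 8.0
eef_pos: [468.4, 334.6, -33.9]
tool_rot: [-0.258, 0.658, 0.258, 0.659]
force: [0.2, -0.2, 0.3]
gripper_width: 0.421
```

```bash
python3 shot.py 5 wrist
python3 - <<'E'
from h import *
m=np.load("pics/wrist5m.npz");C=cloud(m,np.load("pics/wrist5.npy"))
for v in range(225,285,4): print(v,[C[v,u].round(0).tolist() for u in (265,272,280,355,362,368)])
crop("pics/wrist5.png",220,190,420,340,4,"pics/wc5.png")
E
```

```text
8.05 [468.3386316  334.64492061 -33.8629087 ] [-0.2576489   0.65846108  0.25769138  0.6585144 ] [-0.29068869  0.76768303 -0.60553465  1.87734706  0.65593118  0.70507274
 -0.53695254]
225 [[435.0, 333.0, -0.0], [438.0, 335.0, -2.0], [441.0, 338.0, 0.0], [468.0, 363.0, 0.0], [471.0, 366.0, -0.0], [474.0, 367.0, -2.0]]
229 [[437.0, 331.0, -0.0], [439.0, 334.0, 0.0], [442.0, 336.0, -1.0], [470.0, 362.0, -1.0], [472.0, 364.0, -0.0], [475.0, 366.0, -1.0]]
233 [[438.0, 329.0, -0.0], [441.0, 331.0, -1.0], [444.0, 335.0, -0.0], [471.0, 360.0, 1.0], [474.0, 362.0, -1.0], [476.0, 365.0, 1.0]]
237 [[439.0, 328.0, -0.0], [442.0, 330.0, -0.0], [445.0, 333.0, -0.0], [473.0, 359.0, 0.0], [475.0, 361.0, -0.0], [478.0, 363.0, -1.0]]
241 [[441.0, 326.0, -0.0], [444.0, 328.0, -1.0], [446.0, 331.0, -1.0], [474.0, 357.0, -0.0], [477.0, 360.0, 0.0], [480.0, 361.0, -2.0]]
245 [[443.0, 323.0, -2.0], [445.0, 327.0, 0.0], [448.0, 329.0, -0.0], [476.0, 356.0, 0.0], [414.0, 393.0, 145.0], [481.0, 360.0, 0.0]]
249 [[444.0, 322.0, -0.0], [446.0, 325.0, -1.0], [449.0, 328.0, 0.0], [478.0, 354.0, -1.0], [480.0, 356.
[... 420 characters left out ...]
, 358.0, 16.0]]
265 [[445.0, 326.0, 19.0], [447.0, 328.0, 19.0], [453.0, 325.0, 8.0], [477.0, 352.0, 15.0], [478.0, 355.0, 18.0], [479.0, 358.0, 20.0]]
269 [[445.0, 327.0, 23.0], [414.0, 393.0, 145.0], [454.0, 324.0, 10.0], [478.0, 351.0, 16.0], [476.0, 356.0, 24.0], [479.0, 357.0, 23.0]]
273 [[446.0, 327.0, 26.0], [448.0, 329.0, 26.0], [455.0, 322.0, 10.0], [479.0, 350.0, 17.0], [477.0, 355.0, 26.0], [478.0, 357.0, 26.0]]
277 [[446.0, 328.0, 31.0], [448.0, 329.0, 29.0], [457.0, 321.0, 10.0], [481.0, 348.0, 16.0], [476.0, 355.0, 29.0], [478.0, 356.0, 29.0]]
281 [[446.0, 327.0, 32.0], [449.0, 329.0, 32.0], [458.0, 319.0, 11.0], [481.0, 347.0, 18.0], [476.0, 354.0, 33.0], [477.0, 356.0, 33.0]]
```

View pics/wc5.png

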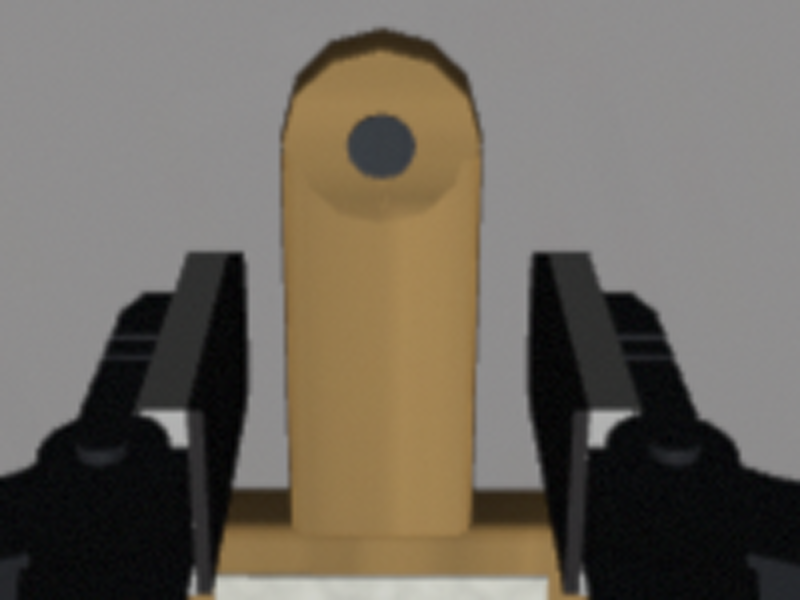

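Tips are now at about z=6–7 and straddle the handle centrally. I'll lower 2 mm and close.

Call:
arm_command:
  steps:
    - [[0.001,0,0],0]
    - [[0.002,0,0],0]
    - [[0.002,0,0],0]
    - [[0.002,0,0],0]
    - [[0.002,0,0],0]
    - [[0.002,0,0],0]
    - [[0.002,0,0],0]
    - [[0.002,0,0],0]
    - [[0.002,0,0],0]
    - [[0.002,0,0],0]
  grip: 0.015
  newtons: 30

```text
clock: 9.3
eef_pos: [468.4, 334.7, -34.5]
tool_rot: [-0.258, 0.658, 0.257, 0.659]
force: [-2.6, -3.0, 14.6]
gripper_width: 0.272
```

```bash
python3 shot.py 6 wrist scene
python3 - <<'E'
from h import *
m=np.load("pics/wrist6m.npz");C=cloud(m,np.load("pics/wrist6.npy"))
for v in range(235,270,4): print(v,[C[v,u].round(0).tolist() for u in (280,288,292,342,346,352)])
crop("pics/wrist6.png",220,190,420,340,4,"pics/wc6.png")
E
python3 -c "
from plan import *
o=np.array([622.2,195.9]);a=np.radians(-38.7);d=np.array([np.cos(a),np.sin(a)])
P=lambda x:(*(o+x*d),-36)
rows([(*P(x),141.3) for x in (-205,-190,-180,-170,-110)])"
```

```text
9.4 [468.45290182 334.69842896 -34.47909786] [-0.25772024  0.65815317  0.25733738  0.65893258] [-0.29213063  0.76808342 -0.60391832  1.87828415  0.6579984   0.703018
 -0.53960766]
235 [[444.0, 334.0, -1.0], [447.0, 337.0, -1.0], [447.0, 342.0, 9.0], [468.0, 355.0, -1.0], [469.0, 356.0, -1.0], [471.0, 359.0, 0.0]]
239 [[446.0, 333.0, 0.0], [449.0, 335.0, -0.0], [448.0, 340.0, 9.0], [469.0, 354.0, 0.0], [470.0, 355.0, -1.0], [473.0, 357.0, -1.0]]
243 [[447.0, 330.0, -1.0], [450.0, 333.0, -0.0], [449.0, 338.0, 8.0], [470.0, 352.0, -0.0], [472.0, 353.0, -0.0], [474.0, 356.0, 0.0]]
247 [[449.0, 329.0, -0.0], [451.0, 332.0, -0.0], [450.0, 337.0, 10.0], [472.0, 351.0, 0.0], [473.0, 352.0, -0.0], [476.0, 354.0, -2.0]]
251 [[450.0, 328.0, 1.0], [453.0, 330.0, 1.0], [452.0, 335.0, 8.0], [474.0, 349.0, -1.0], [475.0, 350.0, -2.0], [477.0, 352.0, 0.0]]
255 [[449.0, 330.0, 9.0], [452.0, 333.0, 9.0], [453.0, 334.0, 10.0], [471.0, 350.0, 8.0], [472.0, 352.0, 9.0], [475.0, 353.0, 8.0]]
259 [[450.0, 330.0, 12.0], [452.0, 333.0, 13.0], [454.0, 333.0, 12.0], [471.0, 350.0, 12.0], [472.0, 351.0, 14.0], [475.0, 353.0, 12.0]]
263 [[450.0, 331.0, 17.0], [452.0, 333.0, 17.0], [455.0, 333.0, 13.0], [471.0, 350.0, 16.0], [471.0, 351.0, 18.0], [474.0, 353.0, 17.0]]
267 [[450.0, 331.0, 21.0], [453.0, 333.0, 20.0], [456.0, 331.0, 14.0], [471.0, 349.0, 19.0], [472.0, 351.0, 21.0], [474.0, 352.0, 19.0]]
t 9.4 p [468.5 334.7 -34.5] tool y az 132.72 tilt [-1.    -0.001  0.001] F [-2.5 -2.5 14.8] w 0.27 q [-0.29  0.77 -0.6   1.88  0.66  0.7  -0.54]
[[0.002, -0.004, -0.012], -0.15],
[[0.002, -0.018, -0.01], -0.15],
[[0.002, -0.028, -0.008], -0.15],
[[0.002, -0.038, -0.007], -0.15],
[[0.002, -0.098, 0.002], -0.15],
```

View pics/wc6.png

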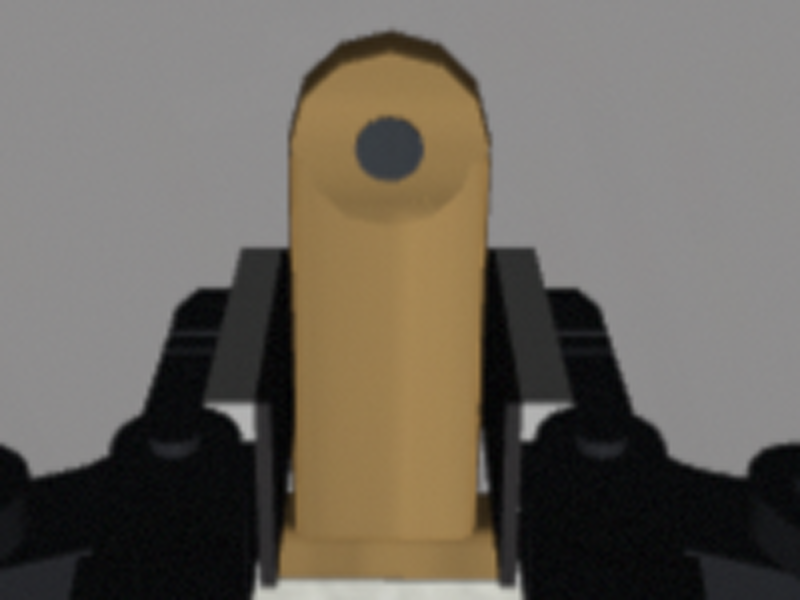

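Gripped (width ≈23 mm). The +14.6 N upward means the tips are pressing lightly on the table, so I'll relieve ~1.3 mm. Then I'll turn the paddle to the clamp axis and bring it to just before the mouth.

Call:
arm_command:
  steps:
    - [[-0.001,0,0],0]
    - [[-0.0013,-0.001,-0.004],-0.04]
    - [[-0.0013,-0.003,-0.008],-0.09]
    - [[-0.0013,-0.006,-0.012],-0.15]
    - [[-0.0013,-0.012,-0.011],-0.15]
    - [[-0.0013,-0.02,-0.01],-0.15]
    - [[-0.0013,-0.028,-0.008],-0.15]
    - [[-0.0013,-0.028,-0.008],-0.15]
    - [[-0.0013,-0.028,-0.008],-0.15]
    - [[-0.0013,-0.028,-0.008],-0.15]

```text
clock: 10.65
eef_pos: [482.7, 308.0, -34.4]
tool_rot: [-0.306, 0.637, 0.306, 0.638]
force: [0.7, 0.9, 4.2]
gripper_width: 0.268
```

```bash
python3 shot.py 7 wrist side scene
python3 - <<'E'
from h import *
crop("pics/side7.png",350,140,430,255,5,"pics/si7.png")
crop("pics/scene7.png",215,185,315,285,6,"pics/sc7.png")
E
python3 -c "
from plan import *
o=np.array([622.2,195.9]);a=np.radians(-38.7);d=np.array([np.cos(a),np.sin(a)]);n=np.array([-d[1],d[0]])
p=sensors.observe()['eef_pos'][:2]-o;print('grip in clamp',p@d,p@n)
P=lambda x:(*(o+x*d),-34.5)
rows([(*P(x),141.3) for x in (-180,-170,-110)])"
```

```text
10.8 [482.73550191 308.03070175 -34.41630654] [-0.3061044   0.63719155  0.30551911  0.63792249] [-0.21461609  0.77602023 -0.64686852  1.88638909  0.69830721  0.7183157
 -0.37776798]
grip in clamp -178.95123287242933 0.31105599003845824
t 10.8 p [482.7 308.  -34.4] tool y az 141.25 tilt [-1.    -0.001  0.001] F [ 1.3 -0.1  5.4] w 0.269 q [-0.21  0.78 -0.65  1.89  0.7   0.72 -0.38]
[[0.0, 0.001, -0.0], -0.001],
[[0.0, -0.009, -0.0], -0.001],
[[0.0, -0.069, -0.0], -0.001],
```

View pics/si7.png

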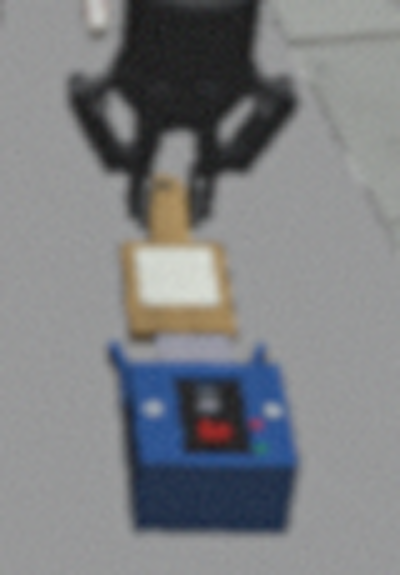

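View pics/sc7.png

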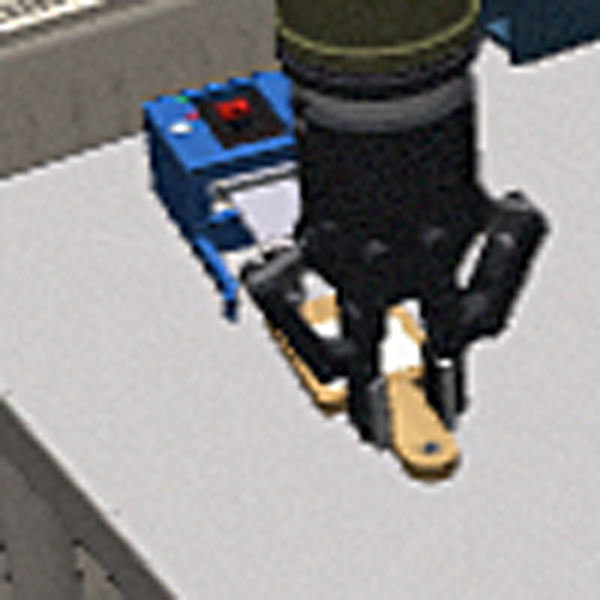

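View pics/wrist7.png

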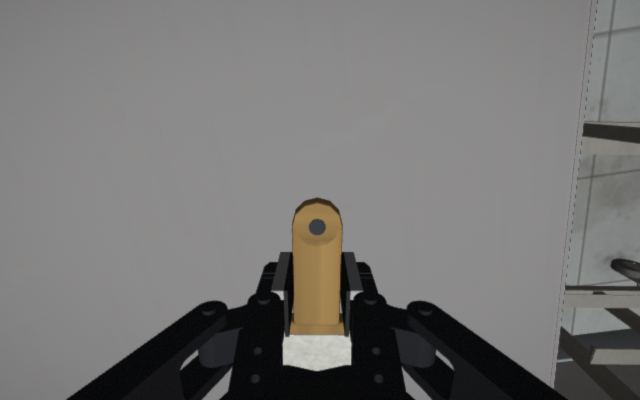

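```bash
cat > sidechk.py <<'E'
from h import *
def chk(m,f,pads,cl=None):
    o=np.array([622.2,195.9]);a=np.radians(-38.7)
    if cl is not None:
        h=np.array([onz(m,*f(*q),52)[:2] for q in cl]); d=(h[3]-h[0]+h[2]-h[1]);d/=np.linalg.norm(d)
        w=h[1]-h[0]+h[2]-h[3]; print("clamp az",np.degrees(np.arctan2(d[1],d[0])),np.degrees(np.arctan2(w[1],w[0]))-90,np.linalg.norm(w)/2)
        o=h.mean(0)-37*d; print("o",o); a=np.arctan2(d[1],d[0])
    a=np.radians(-38.7); d=np.array([np.cos(a),np.sin(a)]);n=np.array([-d[1],d[0]])
    for q in pads:
        X=onz(m,*f(*q),10)[:2]-o; print(q,"clamp x %.1f y %.1f"%(X@d,X@n))
E
python3 - <<'E'
from sidechk import *
m=np.load("pics/side7m.npz"); f=lambda x,y:(350+x/5,140+y/5)
chk(m,f,[(122,243),(228,243),(237,333),(130,335),(168,180)],[(122,367),(280,366),(297,464),(135,465)])
E
```

```text
clamp az -38.85676516869766 -37.119724928021576 80.06705835486784
o [625.34356999 190.78968179]
(122, 243) clamp x -149.9 y -25.5
(228, 243) clamp x -150.8 y 36.3
(237, 333) clamp x -71.8 y 32.1
(130, 335) clamp x -69.1 y -27.3
(168, 180) clamp x -210.9 y 7.0
```

Paddle is aligned with the tool and clamp (−38.75°, lateral ≈0). Front edge is at clamp x ≈ −69. I'll slide it in slowly, stopping about 10 mm short.

Call:
arm_command:
  steps:
    - [[0,-0.006,0],0]
    - [[0,-0.012,0],0]
    - [[0,-0.018,0],0]
    - [[0,-0.024,0],0]
    - [[0,-0.031,0],0]
    - [[0,-0.038,0],0]
    - [[0,-0.045,0],0]
    - [[0,-0.052,0],0]
    - [[0,-0.058,0],0]
    - [[0,-0.058,0],0]

```text
clock: 12.05
eef_pos: [527.4, 272.2, -34.4]
tool_rot: [-0.306, 0.637, 0.306, 0.638]
force: [-0.8, 1.8, 6.0]
gripper_width: 0.271
```

```bash
cat > st.py <<'E'
from plan import *
o=np.array([622.2,195.9]);a=np.radians(-38.7);d=np.array([np.cos(a),np.sin(a)]);n=np.array([-d[1],d[0]])
s=sensors.observe();p=s['eef_pos'][:2]-o;print('grip in clamp',(p@d).round(2),(p@n).round(2),'F clamp',(s['force'][:2]@d).round(1),(s['force'][:2]@n).round(1))
rows([])
E
python3 st.py; python3 shot.py 8 side
python3 - <<'E'
from h import *
crop("pics/side8.png",350,140,430,255,5,"pics/si8.png")
E
```

```text
grip in clamp -121.7 0.24 F clamp -1.7 1.0
t 12.05 p [527.4 272.2 -34.4] tool y az 141.29 tilt [-1.     0.     0.001] F [-0.8  1.8  6. ] w 0.271 q [-0.12  0.8  -0.66  1.83  0.69  0.76 -0.27]
12.1 [527.39984993 272.15878328 -34.41958772] [-0.30599296  0.63726107  0.30610807  0.63762409] [-0.12107909  0.80072192 -0.66062404  1.82837546  0.69481964  0.75857647
 -0.26554358]
```

View pics/si8.png

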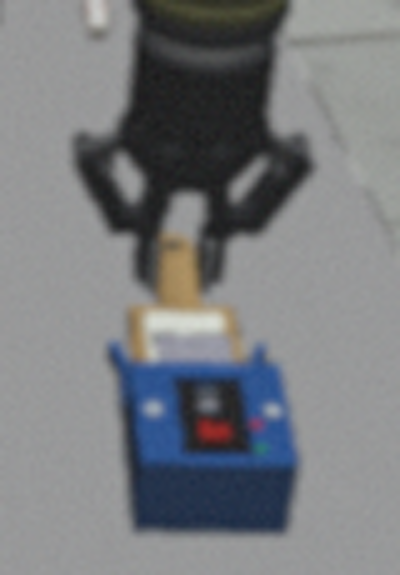

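Call:
arm_command:
  steps:
    - [[0,-0.003,0],0]
    - [[0,-0.006,0],0]
    - [[0,-0.008,0],0]
    - [[0,-0.009,0],0]
    - [[0,-0.01,0],0]
    - [[0,-0.011,0],0]
    - [[0,-0.012,0],0]
    - [[0,-0.0125,0],0]
    - [[0,-0.013,0],0]
    - [[0,-0.013,0],0]

```text
clock: 13.35
eef_pos: [536.6, 264.8, -34.4]
tool_rot: [-0.306, 0.637, 0.307, 0.637]
force: [-3.6, 2.2, 6.0]
gripper_width: 0.27
```

```bash
python3 st.py
```

```text
grip in clamp -109.86 0.25 F clamp -4.1 -0.5
t 13.35 p [536.6 264.8 -34.4] tool y az 141.35 tilt [-1.     0.001  0.   ] F [-3.6  2.2  6. ] w 0.27 q [-0.1   0.81 -0.66  1.81  0.69  0.77 -0.24]
```

Call:
arm_command:
  steps:
    - [[0,-0.0005,0],0]
    - [[0,-0.001,0],0]
    - [[0,-0.0015,0],0]
    - [[0,-0.002,0],0]
    - [[0,-0.0025,0],0]
    - [[0,-0.003,0],0]
    - [[0,-0.003,0],0]
    - [[0,-0.003,0],0]
    - [[0,-0.003,0],0]
    - [[0,-0.003,0],0]

```text
clock: 14.6
eef_pos: [537.2, 264.2, -34.4]
tool_rot: [-0.306, 0.638, 0.308, 0.637]
force: [-7.0, 5.8, 7.8]
gripper_width: 0.268
```

```bash
python3 st.py;python3 shot.py 9 side wrist
python3 - <<'E'
from h import *
crop("pics/side9.png",350,140,430,255,5,"pics/si9.png")
crop("pics/wrist9.png",220,180,420,340,4,"pics/wc9.png")
E
```

```text
grip in clamp -109.03 0.21 F clamp -9.1 0.1
t 14.6 p [537.2 264.2 -34.4] tool y az 141.42 tilt [-1.     0.003  0.   ] F [-7.   5.8  7.8] w 0.268 q [-0.1   0.81 -0.67  1.81  0.69  0.77 -0.23]
14.7 [537.2232172  264.24696685 -34.41689529] [-0.30565851  0.63758878  0.30790206  0.63659229] [-0.09853554  0.80844888 -0.66663132  1.81167581  0.69135217  0.77078412
 -0.23497945]
```

View pics/si9.png

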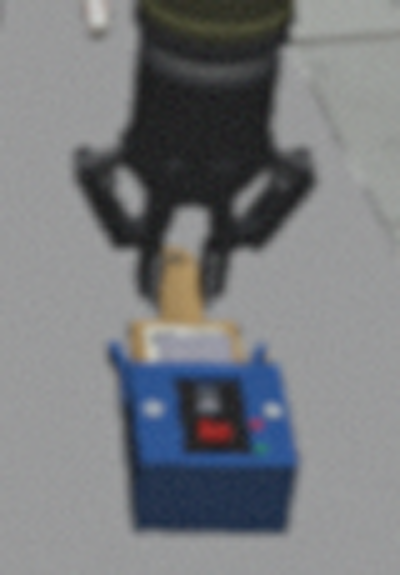

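View pics/wc9.png

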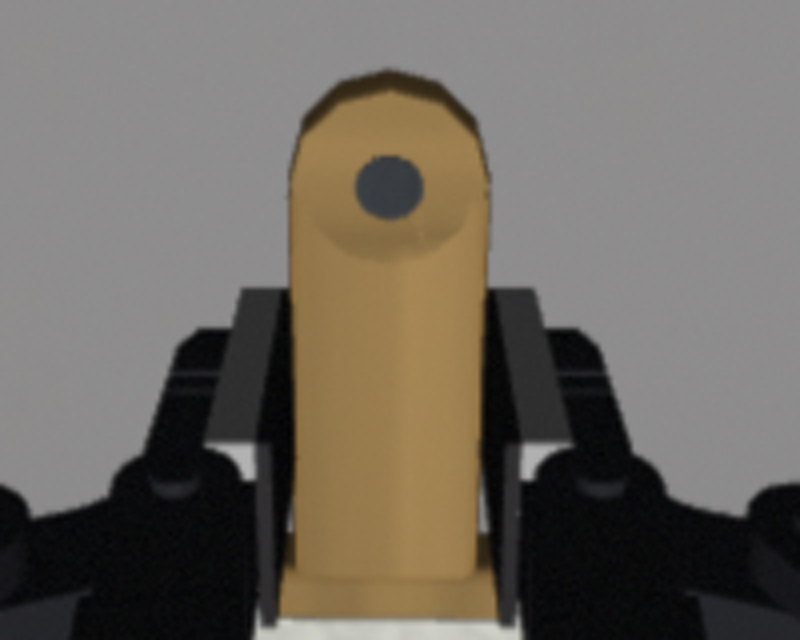

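Paddle is home: ~9 N reaction along the clamp axis, no lateral force, no slip in the grip, grip point at clamp x ≈ −109.5 (expected −110). Now release and rise.

Call:
arm_command:
  steps:
    - [[0,0.001,0],0]
    - [[0,0.001,0],0]
    - [[0,0.001,0],0]
    - [[0,0.001,0],0]
    - [[-0.01,0.001,0],0]
    - [[-0.03,0.001,0],0]
    - [[-0.06,0.001,0],0]
    - [[-0.09,0.001,0],0]
    - [[-0.115,0.001,0],0]
    - [[-0.115,0.001,0],0]
  grip: 0.046

```text
clock: 15.95
eef_pos: [539.7, 264.2, 83.9]
tool_rot: [-0.306, 0.635, 0.306, 0.639]
force: [0.3, 0.2, 0.2]
gripper_width: 0.539
```

```bash
python3 st.py;python3 shot.py 10 side wrist
python3 - <<'E'
from h import *
crop("pics/side10.png",350,140,430,255,5,"pics/si10.png")
E
python3 -c "
from plan import *
o=np.array([622.2,195.9]);a=np.radians(-38.7);d=np.array([np.cos(a),np.sin(a)])
P=lambda x,z:(*(o+x*d),z)
rows([(*P(27,z),141.3) for z in (80,60,25)])"
```

```text
grip in clamp -107.12 1.72 F clamp 0.2 0.3
t 15.95 p [539.7 264.2  83.9] tool y az 141.34 tilt [-1.    -0.002  0.005] F [0.3 0.2 0.2] w 0.539 q [-0.03  0.67 -0.78  1.72  0.55  0.98 -0.12]
16.05 [538.54824333 262.90448436  81.17157494] [-0.30638658  0.63699912  0.30613423  0.63768426] [-0.03232421  0.67107385 -0.7746046   1.71833348  0.55102986  0.98214855
 -0.11876361]
t 16.05 p [538.5 262.9  81.2] tool y az 141.33 tilt [-1.    -0.001  0.001] F [-0.3  0.  -0.4] w 0.538 q [-0.03  0.67 -0.77  1.72  0.55  0.98 -0.12]
[[0.001, -0.134, -0.0], 0.001],
[[0.021, -0.134, -0.0], 0.001],
[[0.056, -0.134, -0.0], 0.001],
```

View pics/si10.png

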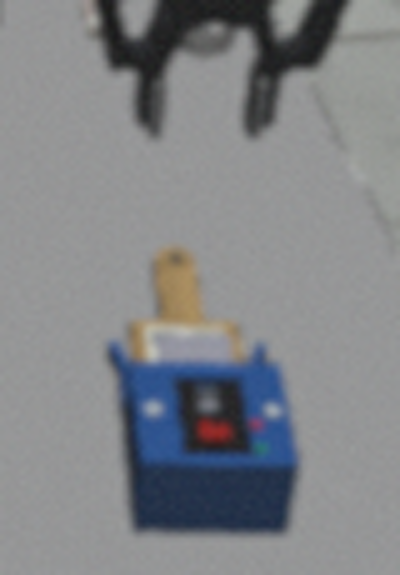

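View pics/wrist10.png

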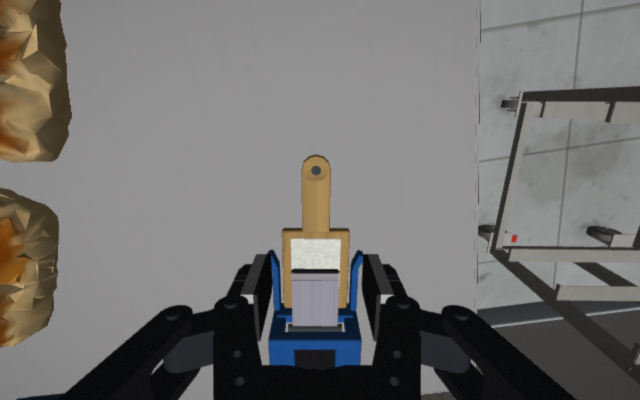

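Run:
```python
from sidechk import *
m=np.load("pics/wrist10m.npz")
chk(m,lambda x,y:(x,y),[(284,229),(350,229),(316,156),(316,170)])
a=np.radians(-38.7);d=np.array([np.cos(a),np.sin(a)]);n=np.array([-d[1],d[0]]);o=np.array([622.2,195.9])
for u,v,z in((272,342,52),(361,341,52),(273,253,14),(358,252,14)):
    X=onz(m,u,v,z)[:2]-o;print(u,v,X@d,X@n)
```

```text
(284, 229) clamp x -81.4 y -27.4
(350, 229) clamp x -81.4 y 30.0
(316, 156) clamp x -145.0 y 0.4
(316, 170) clamp x -133.6 y 0.4
272 342 1.9967511334723287 -36.036681571144854
361 341 1.0987345910734438 37.550239189571116
273 253 -60.27251970424175 -37.41713818950966
358 252 -61.19698607388121 37.284948058670686
```

Paddle reads home (shoulder ≈ −81, handle end ≈ −145, y ≈ 0–1, parallel). Now shut the fingers and hover over the free part of the recess.

Call:
arm_command:
  steps:
    - [[0,-0.03,0],0]
    - [[0,-0.07,0],0]
    - [[0,-0.11,0],0]
    - [[0,-0.134,0],0]
    - [[0.01,-0.134,0],0]
    - [[0.025,-0.134,0],0]
    - [[0.04,-0.134,0],0]
    - [[0.04,-0.134,0],0]
    - [[0.04,-0.134,0],0]
    - [[0.04,-0.134,0],0]
  grip: 0.0

```text
clock: 17.3
eef_pos: [643.3, 179.7, 41.0]
tool_rot: [-0.306, 0.637, 0.306, 0.638]
force: [0.4, 0.1, -0.3]
gripper_width: -0.004
```

```bash
python3 st.py;python3 shot.py 11 side wrist scene
python3 - <<'E'
from h import *
crop("pics/side11.png",340,150,440,260,5,"pics/si11.png")
crop("pics/scene11.png",205,160,305,260,6,"pics/sc11.png")
crop("pics/wrist11.png",220,190,420,340,4,"pics/wc11.png")
m=np.load("pics/wrist11m.npz");C=cloud(m,np.load("pics/wrist11.npy"))
for v in range(230,300,5): print(v,[C[v,u].round(0).tolist() for u in (306,312,320,326)])
E
```

```text
grip in clamp 26.64 0.57 F clamp 0.2 0.4
t 17.3 p [643.3 179.7  41. ] tool y az 141.34 tilt [-1.    -0.     0.001] F [ 0.4  0.1 -0.3] w -0.004 q [ 0.09  0.8  -0.74  1.56  0.61  1.02  0.07]
17.45 [643.3185304  179.37593892  40.88768248] [-0.30633355  0.63706836  0.30619873  0.6376096 ] [ 0.09333222  0.80332092 -0.74103039  1.55987682  0.60718129  1.01939054
  0.07464962]
230 [[635.0, 178.0, 43.0], [639.0, 179.0, 37.0], [643.0, 183.0, 37.0], [642.0, 188.0, 45.0]]
235 [[638.0, 176.0, 44.0], [642.0, 177.0, 37.0], [645.0, 181.0, 37.0], [645.0, 186.0, 45.0]]
240 [[640.0, 174.0, 46.0], [645.0, 174.0, 37.0], [649.0, 178.0, 35.0], [647.0, 184.0, 47.0]]
245 [[643.0, 172.0, 44.0], [648.0, 172.0, 37.0], [651.0, 176.0, 36.0], [650.0, 182.0, 46.0]]
250 [[645.0, 170.0, 46.0], [651.0, 170.0, 36.0], [653.0, 174.0, 38.0], [653.0, 180.0, 46.0]]
255 [[633.0, 181.0, 84.0], [634.0, 184.0, 85.0], [637.0, 187.0, 85.0], [639.0, 189.0, 84.0]]
260 [[633.0, 181.0, 88.0], [634.0, 184.0, 90.0], [637.0, 186.0, 89.0], [639.0, 189.0, 90.0]]
265 [[633.0, 181.0, 93.0], [634.0, 184.0, 94.0], [637.0, 187.0, 95.0], [639.0, 189.0, 94.0]]
270 [[633.0, 182.0, 98.0], [635.0, 184.0, 99.0], [637.0, 186.0, 98.0], [639.0, 188.0, 98.0]]
275 [[634.0, 181.0, 101.0], [635.0, 184.0, 103.0], [637.0, 187.0, 103.0], [638.0, 189.0, 103.0]]
280 [[633.0, 182.0, 107.0], [635.0, 184.0, 106.0], [637.0, 186.0, 106.0], [639.0, 188.0, 106.0]]
285 [[633.0, 182.0, 110.0], [634.0, 184.0, 111.0], [637.0, 187.0, 111.0], [638.0, 188.0, 110.0]]
290 [[633.0, 182.0, 114.0], [635.0, 184.0, 114.0], [637.0, 186.0, 114.0], [638.0, 188.0, 114.0]]
295 [[632.0, 183.0, 119.0], [636.0, 183.0, 115.0], [638.0, 186.0, 115.0], [637.0, 189.0, 119.0]]
```

View pics/si11.png

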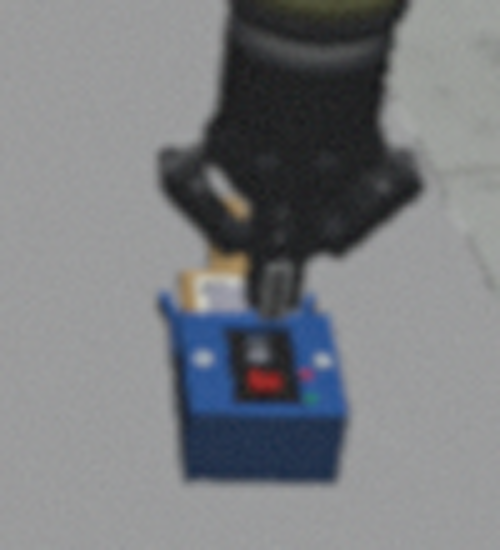

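View pics/sc11.png

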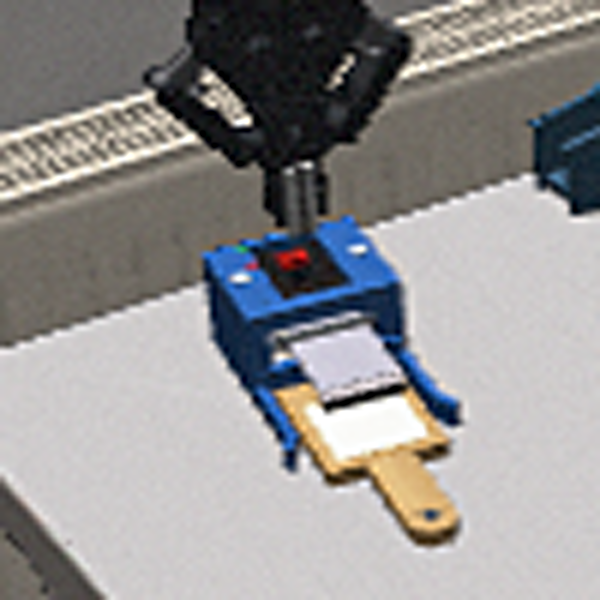

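View pics/wc11.png

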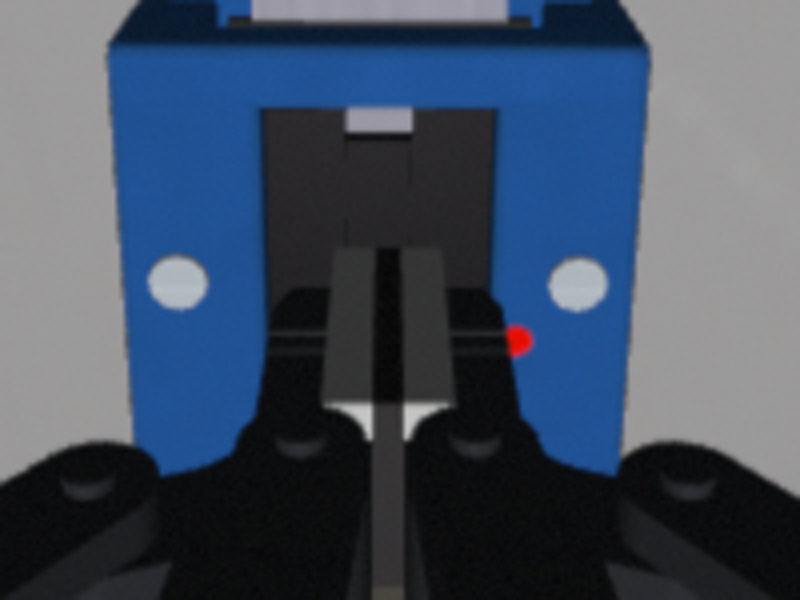

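Call:
arm_command:
  steps:
    - [[0.004,0,-0.001],0]
    - [[0.008,0,-0.001],0]
    - [[0.012,0,-0.001],0]
    - [[0.016,0,-0.001],0]
    - [[0.018,0,-0.001],0]
    - [[0.02,0,-0.001],0]
    - [[0.021,0,-0.001],0]
    - [[0.022,0,-0.001],0]
    - [[0.023,0,-0.001],0]
    - [[0.023,0,-0.001],0]

```text
clock: 18.7
eef_pos: [642.4, 178.5, 17.3]
tool_rot: [-0.306, 0.637, 0.306, 0.637]
force: [-0.5, -0.2, -0.0]
gripper_width: 0.0
```

```bash
python3 st.py;python3 shot.py 12 side wrist scene
python3 - <<'E'
from h import *
crop("pics/side12.png",365,190,425,250,9,"pics/si12.png")
crop("pics/scene12.png",225,180,285,230,10,"pics/sc12.png")
crop("pics/wrist12.png",220,190,420,340,4,"pics/wc12.png")
E
```

```text
grip in clamp 26.66 -0.94 F clamp -0.2 -0.5
t 18.7 p [642.4 178.5  17.3] tool y az 141.34 tilt [-1.  0. -0.] F [-0.5 -0.2 -0. ] w 0.0 q [ 0.09  0.83 -0.73  1.58  0.63  0.98  0.06]
18.85 [642.45188807 178.58042659  17.4503641 ] [-0.30629151  0.63728686  0.30632851  0.63734905] [ 0.08719787  0.82739213 -0.72534751  1.58148855  0.6292326   0.97865246
  0.05693824]
```

View pics/si12.png

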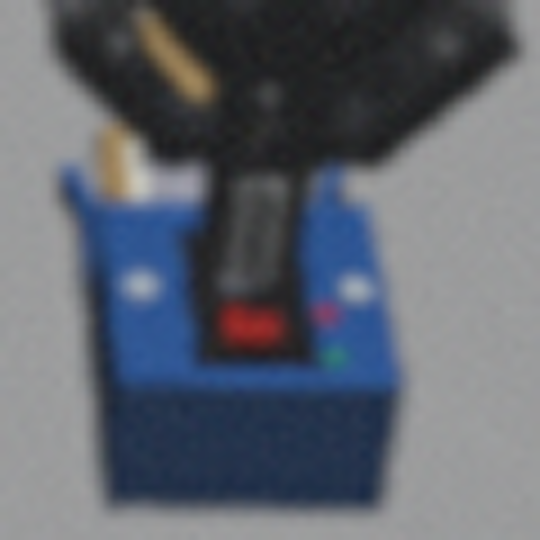

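View pics/sc12.png

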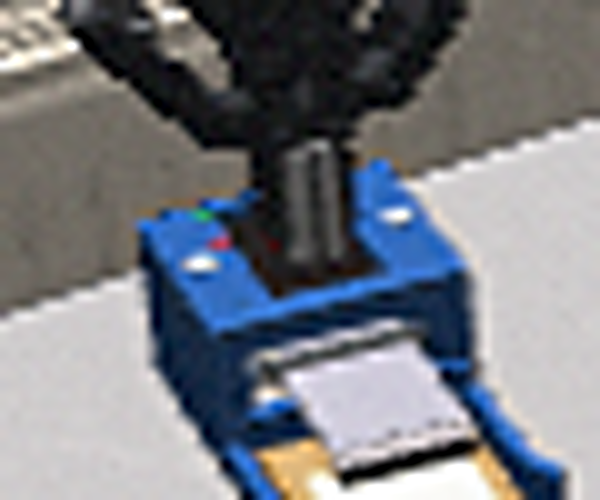

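View pics/wc12.png

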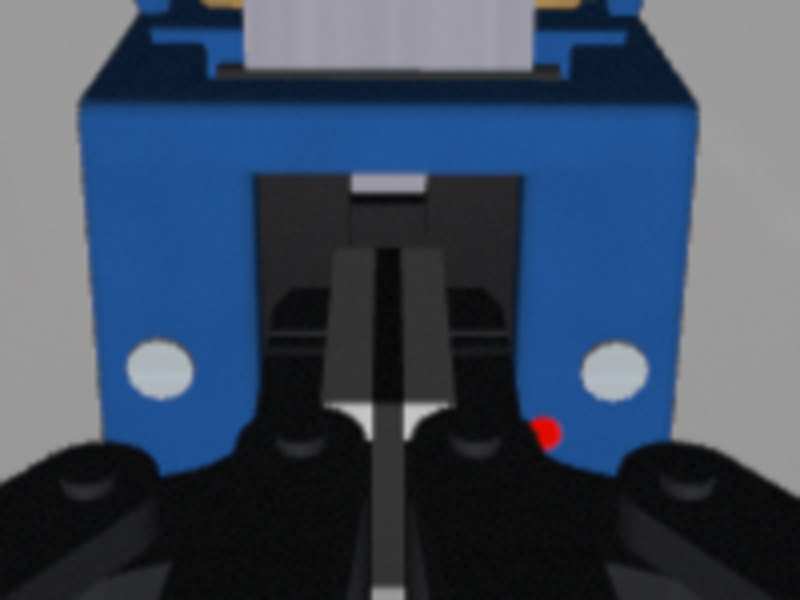

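Centred (recess centre column 388.5 vs pads 388), no contact. I'll dip 4 mm further.

Call:
arm_command:
  steps:
    - [[0.0005,0,0],0]
    - [[0.001,0,0],0]
    - [[0.0015,0,0],0]
    - [[0.002,0,0],0]
    - [[0.0025,0,0],0]
    - [[0.003,0,0],0]
    - [[0.0035,0,0],0]
    - [[0.004,0,0],0]
    - [[0.004,0,0],0]
    - [[0.004,0,0],0]

```text
clock: 20.1
eef_pos: [642.5, 178.5, 13.4]
tool_rot: [-0.306, 0.637, 0.306, 0.637]
force: [0.5, -0.4, 0.2]
gripper_width: -0.0
```

```bash
python3 st.py
```

```text
grip in clamp 26.69 -0.89 F clamp 0.7 -0.1
t 20.1 p [642.5 178.5  13.4] tool y az 141.34 tilt [-1. -0.  0.] F [ 0.5 -0.4  0.2] w -0.0 q [ 0.09  0.83 -0.72  1.58  0.63  0.97  0.05]
```

Call:
arm_command:
  steps:
    - [[0,-0.003,0],0]
    - [[0,-0.006,0],0]
    - [[0,-0.008,0],0]
    - [[0,-0.01,0],0]
    - [[0,-0.012,0],0]
    - [[0,-0.013,0],0]
    - [[0,-0.014,0],0]
    - [[0,-0.015,0],0]
    - [[0,-0.016,0],0]
    - [[0,-0.016,0],0]

```text
clock: 21.35
eef_pos: [655.4, 168.2, 13.4]
tool_rot: [-0.306, 0.637, 0.306, 0.638]
force: [0.0, -0.0, -0.5]
gripper_width: 0.004
```

```bash
python3 st.py;python3 shot.py 13 side wrist
python3 - <<'E'
from h import *
crop("pics/side13.png",365,190,425,250,9,"pics/si13.png")
E
```

```text
grip in clamp 43.24 -0.83 F clamp 0.0 0.0
t 21.35 p [655.4 168.2  13.4] tool y az 141.31 tilt [-1. -0.  0.] F [ 0.  -0.  -0.5] w 0.004 q [ 0.1   0.84 -0.72  1.56  0.63  0.99  0.08]
21.45 [655.377371   168.18977611  13.40134366] [-0.30624977  0.63724914  0.30599537  0.63756682] [ 0.1002573   0.84374436 -0.72258084  1.55526193  0.63368052  0.98809793
  0.08168696]
```

View pics/si13.png

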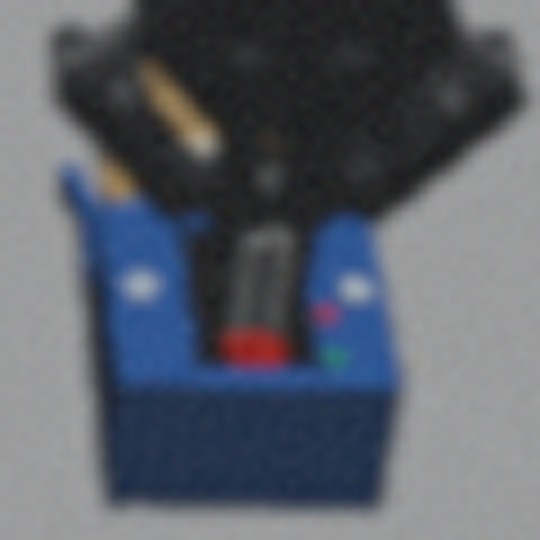

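View pics/wrist13.png

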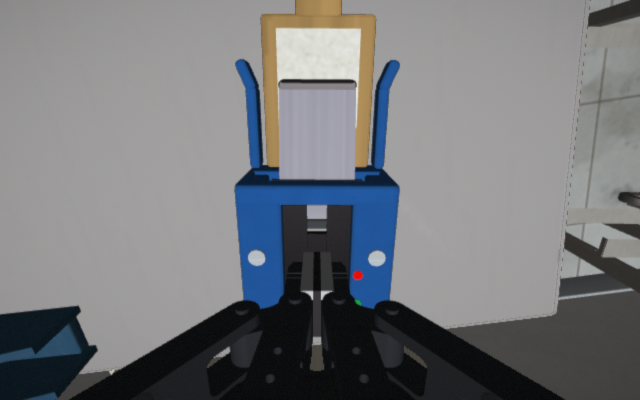

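The nub has moved most of the way. I'll push on to the end stop.

Call:
arm_command:
  steps:
    - [[0,-0.0005,0],0]
    - [[0,-0.001,0],0]
    - [[0,-0.0015,0],0]
    - [[0,-0.002,0],0]
    - [[0,-0.0025,0],0]
    - [[0,-0.003,0],0]
    - [[0,-0.0035,0],0]
    - [[0,-0.004,0],0]
    - [[0,-0.0045,0],0]
    - [[0,-0.0045,0],0]

```text
clock: 22.7
eef_pos: [656.7, 167.2, 13.3]
tool_rot: [-0.306, 0.638, 0.308, 0.636]
force: [-6.3, 3.7, 1.6]
gripper_width: 0.0
```

```bash
python3 st.py
```

```text
grip in clamp 44.86 -0.86 F clamp -7.2 -1.0
t 22.7 p [656.7 167.2  13.3] tool y az 141.42 tilt [-1.     0.003 -0.001] F [-6.3  3.7  1.6] w 0.0 q [ 0.1   0.85 -0.72  1.55  0.63  0.99  0.09]
```

End stop: 7 N reaction, pad front at ≈56 → nub centre ≈61 = 49+12. Back off and rise.

Call:
arm_command:
  steps:
    - [[0,0.003,0],0]
    - [[0,0.006,0],0]
    - [[0,0.01,0],0]
    - [[-0.006,0.01,0],0]
    - [[-0.02,0.01,0],0]
    - [[-0.05,0.02,0],0]
    - [[-0.09,0.05,0],0]
    - [[-0.13,0.08,0],0]
    - [[-0.17,0.1,0],0]
    - [[-0.17,0.1,0],0]

```text
clock: 23.95
eef_pos: [580.5, 231.6, 188.6]
tool_rot: [-0.307, 0.634, 0.307, 0.64]
force: [0.4, -0.6, -0.6]
gripper_width: -0.002
```

```bash
python3 st.py;python3 shot.py 14 side wrist scene
python3 - <<'E'
from h import *
crop("pics/side14.png",350,140,430,255,5,"pics/si14.png")
crop("pics/scene14.png",205,180,305,280,6,"pics/sc14.png")
E
```

```text
grip in clamp -54.83 1.76 F clamp 0.7 -0.3
t 23.95 p [580.5 231.6 188.6] tool y az 141.52 tilt [-1.    -0.003  0.007] F [ 0.4 -0.6 -0.6] w -0.002 q [ 0.06  0.6  -0.83  1.51  0.47  1.22  0.06]
24.1 [580.70873216 227.1463527  183.18722624] [-0.30635882  0.6375797   0.30563822  0.63735522] [ 0.06141573  0.6100777  -0.82817343  1.51777569  0.46698358  1.22089157
  0.05621921]
```

View pics/si14.png

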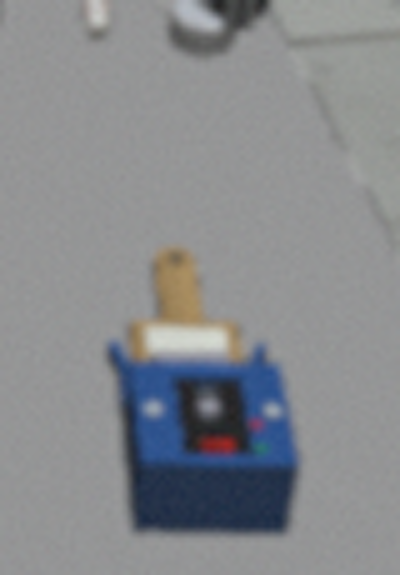

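View pics/sc14.png

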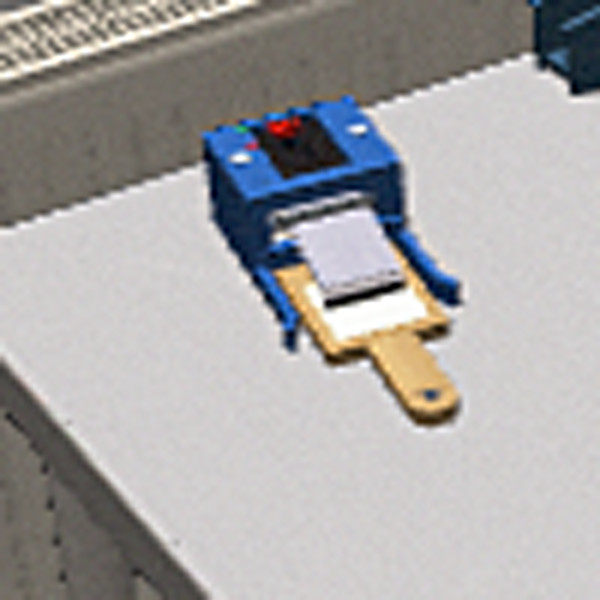

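View pics/wrist14.png

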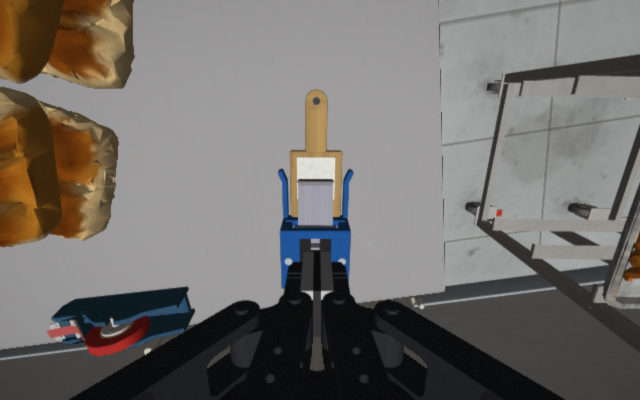

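Run:
```python
from sidechk import *
a=np.radians(-38.7);d=np.array([np.cos(a),np.sin(a)]);n=np.array([-d[1],d[0]])
m=np.load("pics/wrist14m.npz")
chk(m,lambda x,y:(x,y),[(290.5,151.5),(341.5,151.5),(316,90)],[(281,232),(350,231),(350,231),(281,232)] and None)
C=cloud(m,np.load("pics/wrist14.npy"));o=np.array([622.2,195.9])
for u,v in((316,183),(316,187),(316,192),(316,165),(316,120)): print("z",u,v,C[v,u].round(1))
# cheek tips
for u,v in((281,171),(350,171)):
    X=onz(m,u,v,14)[:2]-o;print("cheek",X@d,X@n)
for t0,t1 in (("side0","side14"),("scene0","scene14")):
    i,j=cv2.imread(f"pics/{t0}.png"),cv2.imread(f"pics/{t1}.png")
    f=cv2.absdiff(cv2.GaussianBlur(i,(5,5),0),cv2.GaussianBlur(j,(5,5),0)).max(2)
    for nm,(x0,y0,x1,y1) in ({"stamp":(328,118,355,150),"dredger":(180,205,222,260)} if "side" in t0 else {"stamp":(352,254,385,300)}).items(): print(t0,nm,f[y0:y1,x0:x1].max())
ms=np.load("pics/scene14m.npz");os_=np.array([618,199.5])
for nm,x,y in(("nub",283,128),("fl",240,205),("fr",407,163),("br",348,100),("bl",205,135),("green",240,130),("red",252,146)):
    X=onz(ms,205+x/6,180+y/6,52)[:2]-o; print(nm,(X@d).round(1),(X@n).round(1))
```

```text
(290.5, 151.5) clamp x -78.5 y -28.8
(341.5, 151.5) clamp x -78.6 y 29.0
(316, 90) clamp x -144.0 y 0.0
z 316 183 [588.1 223.4  17.8]
z 316 187 [591.  221.1  21.4]
z 316 192 [595.5 217.5  22.2]
z 316 165 [573.  235.5  10.2]
z 316 120 [534.  266.6   9.9]
cheek -56.913987483424634 -39.85337002732353
cheek -57.00652085384078 39.014935346466004
side0 stamp 5
side0 dredger 6
scene0 stamp 7
nub 45.8 1.5
fl -14.4 42.7
fr -14.7 -40.0
br 57.5 -36.2
bl 57.1 37.3
green 53.8 20.7
red 36.0 20.4
```

Jaw lip rests on the blade and the paddle is still home. The nub should be confirmed in a clearer view, so I'll back away for a picture like the first wrist one.

Call:
arm_command:
  steps:
    - [[-0.02,0.03,0],0]
    - [[-0.03,0.07,0],0]
    - [[-0.03,0.1,0],0]
    - [[-0.03,0.11,0],0]
    - [[-0.03,0.11,0],0]
    - [[-0.03,0.11,0],0]
    - [[-0.03,0.11,0],0]
    - [[-0.03,0.11,0],0]
    - [[-0.03,0.11,0],0]
    - [[-0.03,0.11,0],0]
  grip: 0.08

```text
clock: 25.35
eef_pos: [494.5, 296.9, 213.4]
tool_rot: [-0.306, 0.637, 0.306, 0.637]
force: [0.5, 0.3, 0.6]
gripper_width: 0.94
```

```bash
python3 st.py;python3 shot.py 15 wrist
python3 - <<'E'
from h import *
crop("pics/wrist15.png",250,130,390,330,4,"pics/wc15.png")
E
```

```text
grip in clamp -162.76 -1.03 F clamp 0.2 0.5
t 25.35 p [494.5 296.9 213.4] tool y az 141.33 tilt [-1.  0.  0.] F [0.5 0.3 0.6] w 0.94 q [-0.05  0.52 -0.86  1.6   0.41  1.22 -0.09]
25.4 [494.50057288 296.89022927 213.41128085] [-0.30626033  0.63732657  0.30630987  0.63733328] [-0.04907702  0.51508711 -0.86245469  1.5971089   0.40961617  1.22036088
 -0.0943271 ]
```

View pics/wc15.png

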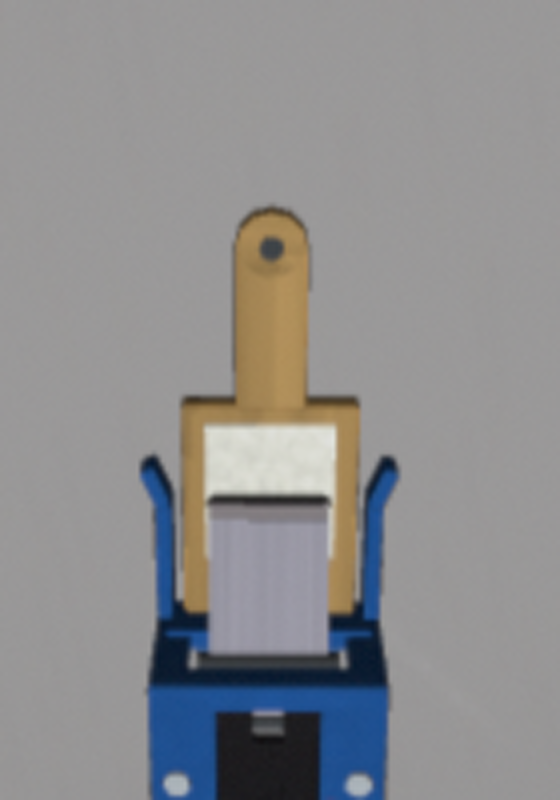

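Run:
```python
from sidechk import *
crop("pics/wrist15.png",270,270,370,370,6,"pics/wd15.png")
crop("pics/wrist15.png",280,255,350,320,9,"pics/we15.png")
m=np.load("pics/wrist15m.npz");f=lambda x,y:(250+x/4,130+y/4)
chk(m,f,[(183,398),(359,398),(355,613),(185,612),(271,207)])
a=np.radians(-38.7);d=np.array([np.cos(a),np.sin(a)]);n=np.array([-d[1],d[0]]);o=np.array([622.2,195.9])
for u,v,z in((148,686,52),(387,686,52),(148,458,14),(392,458,14)):
    X=onz(m,*f(u,v),z)[:2]-o;print((X@d).round(1),(X@n).round(1))
```

```text
(183, 398) clamp x -81.3 y -28.6
(359, 398) clamp x -81.4 y 29.7
(355, 613) clamp x 0.6 y 30.3
(185, 612) clamp x 0.2 y -29.6
(271, 207) clamp x -146.4 y 0.4
0.7 -38.8
0.7 37.7
-61.4 -40.4
-61.4 40.9
```

View pics/wd15.png

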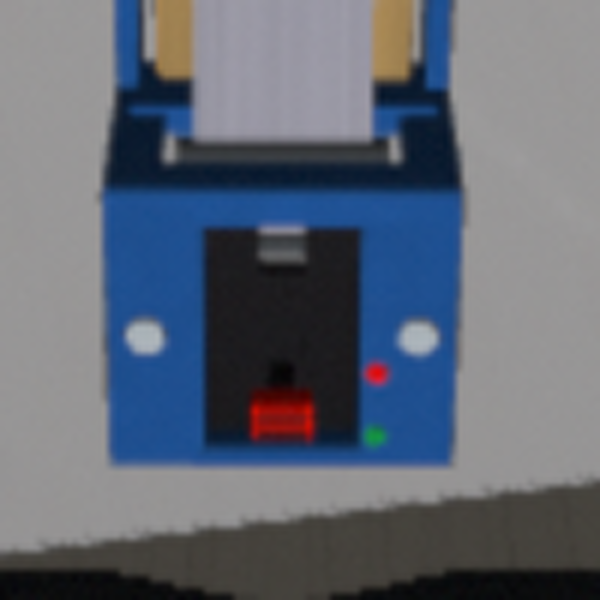

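View pics/we15.png

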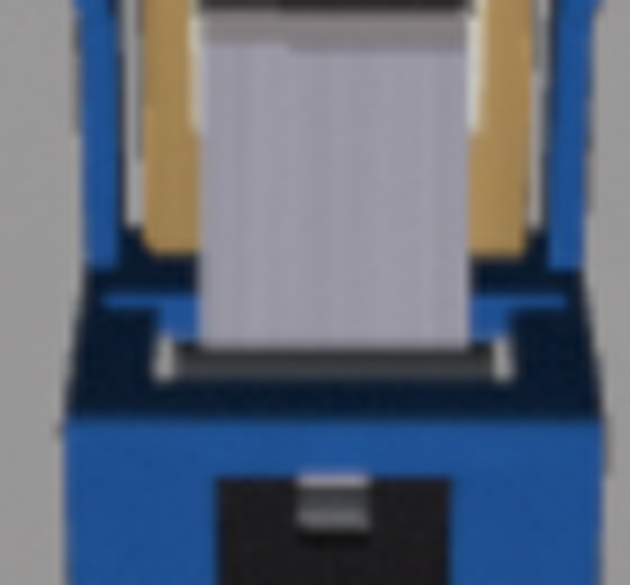

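Run:
```python
from h import *
m=np.load("pics/wrist15m.npz");f=lambda x,y:(270+x/6,270+y/6)
a=np.radians(-38.7);d=np.array([np.cos(a),np.sin(a)]);n=np.array([-d[1],d[0]]);o=np.array([622.2,195.9])
for nm,x,y in(("housing front",283,188),("recess front",283,230),("nub top back",283,402),("nub top front",283,440),("recess end",330,446),("housing back",283,465),("red",376,374),("green",374,437)):
    X=onz(m,*f(x,y),52)[:2]-o;print(nm,(X@d).round(1),(X@n).round(1))
```

```text
housing front 0.5 -0.2
recess front 11.1 -0.2
nub top back 56.5 -0.1
nub top front 67.0 -0.1
recess end 68.7 10.4
housing back 74.0 -0.1
red 48.9 20.5
green 66.1 20.3
```

Nub centre is at clamp x ≈ 61–62, which is the 12 mm end stop at the green dot. The jaw is down on the blade and the blade's front edge is at the stop. The arm is clear of everything, so I'll hand in.

```bash
python3 -c "
from cell import workorder,sensors
print(workorder.close_job(), sensors.observe()['clock'])"
```

```text
the job is handed in; nothing more can be done
the job is handed in; nothing more can be done
```

The paddle is fully home under the jaw, the switch is at the green end, and the jaw has closed on the blade. I handed the job in about 25 s into the 45 s allowed.

**What I did:** I lifted the arm over the bun heap and gripped the paddle by its handle. I turned it to the clamp's axis and slid it flat under the open jaw until it met the stop with about 9 N. I then released it, dipped the shut fingertips into the recess and pushed the switch until it stopped against about 7 N. Finally I backed the arm clear.

**Last checks, all from a wrist picture before hand-in except where noted:**
- **Paddle:** the blade's front edge is at clamp x ≈ 0 to +0.6 mm. It is centred within about 0.5 mm and parallel, and its top is at 10 mm, so it lies flat.
- **Switch:** the nub's centre is at clamp x ≈ 61–62 mm, which is the full 12 mm of travel.
- **Jaw:** the lip is down on the blade. I judged this from the pictures and did not read the jaw's angle.
- **Date stamp and sugar dredger:** they look the same as in the first pictures. The dredger was checked in the side view only, and just before the last retreat.

**Disagreements:**
- **TCP height:** the reported TCP height did not match the cameras. The real fingertips were about 34 mm higher than reported, so I set heights from the pictures and the force readings instead.
- **Force on the table:** the fingertips pressed on the table with about 15 N while gripping, and I then eased them off.
- **Green dot:** it lies about 4–5 mm beyond the nub's centre, level with the nub's front edge. I took the nub as fully home because it had stopped against 7 N.

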